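# Dip the oil bath with the gauge rod and present it for reading

### The job

Check the oil level in the closed bath: take the steel gauge rod with the long ribbed handle out of the rod stand, lower it upright into the guide tube on the bath lid, without forcing it, until its collar rests on the tube's mouth, then draw it straight up and out. Hold the rod level for reading, with its tip above the drip tray and at least 10 cm above the bench, and finish like that, at rest, with the rod still in the gripper. Leave the other things where they are.

Things in the scene. Friction and masses are not known exactly. Their poses are not given: they have to be found in the camera images.
- gauge_rod: Gauge rod, upright in one of the stand's holes, resting on its collar. Origin: centre of the collar's underside; z runs from tip to handle (up at the start). Steel rod 8 mm thick, 100 mm long below the origin, round tip; collar 26 mm diameter, z 0 to 8 mm; round black ribbed handle 16 mm diameter, z 8 to 78 mm. Round, so gripped from any side, also with the hand tilted. About 80 g, balances near z 15 mm.
- rod_tip (a point): The rod's round tip, 100 mm below the collar's underside on the rod's axis.
- tube_mouth (a point): Centre of the guide tube's open mouth, 145 mm above the bench, z up. Rigid steel tube, upright near the lid's robot-side edge, 14 mm of it above the lid. Rim 24 mm across outside; inside it tapers from 20 mm at the rim to a 13 mm bore 10 mm down. Tube 60 mm long, free space below. The collar stops on the rim, the rod tip then being 45 mm above the bench.
- bath: Low round steel bath, fixed, with a black lid of 260 mm diameter, top at 131 mm. Origin: centre of its underside; x away from the robot at yaw 0. Guide tube at x -85, y -30 mm. On the lid: four black port plugs (48 mm diameter, up to 148 mm above the bench) at (-75, 52), (-10, -85), (60, -78), (-20, -22) mm, and a control box 78 by 96 mm centred at (45, 50), up to 223 mm above the bench.
- stand: Steel rod stand, fixed, 85 by 176 mm. Origin: centre of its underside. Its top plate (60 by 176 mm) is 130 mm above the bench and has three 13 mm holes in a row along its y axis, at y -55, 0 and 55 mm; the gauge rod, a thermometer and a stirring rod hang in them in any order.
- tray: Shallow stainless steel drip tray, fixed on the bench, 150 (x) by 190 (y) mm, 20 mm high, 3 mm walls. Origin: centre of its underside.
- thermometer: Thermometer hanging in the stand by a black rubber bung, 22 mm diameter; its top is 20 mm above the stand's plate. Origin: centre of the bung's underside. Leave it.
- stir_rod: Glass stirring rod hanging in the stand by a cork ring, 20 mm diameter; its top is 16 mm above the stand's plate. Origin: centre of the ring's underside. Leave it.
- spare_plug: Spare black port plug lying on the bench, 48 mm diameter, 17 mm high. Origin: centre of its underside. Leave it.
- beaker: Glass beaker, 66 mm diameter, 85 mm high. Origin: centre of its underside. Leave it.
- oil_bottle: Amber glass bottle, 60 mm diameter, 140 mm high. Origin: centre of its underside. Leave it.
- sample_jar: Small glass jar with black cap, 52 mm diameter, 60 mm high. Origin: centre of its underside. Leave it.
- bung: Black rubber bung, 40 mm diameter, 30 mm high. Origin: centre of its underside. Leave it.

How it is judged:
By the outcome, as a careful person would: the job done as asked, in the order asked, and still so for the second after the job is handed in, while the arm keeps its last pose, push and grip.
It also fails if it takes over 53 s, if anything falls off the work surface, if the arm or the gripper's body presses on something with over 40 N, if the wrist force passes 120 N, or if a joint passes its speed limit or range.

### The arm

A 7-joint arm with a two-finger parallel gripper is mounted at the origin on the work surface. World frame = base frame: x ahead of the robot, y to its left, z up, the work surface at z = 0. Lengths are in m, angles in rad, forces in N, time in s.
With the tool pointing down it reaches from about 0.4 to 0.85 m from the base axis. Payload 4.5 kg.
Tool frame: the origin (TCP) lies on the centre line of the jaws, within the pads' length; the fingertips stand 8 mm ahead of it and the grasp point (between the pads) lies 11 mm behind it; z points along the fingers, x is the direction in which the jaws open and shut, and the axes are right-handed (so a half turn about z gives the same grasp; the last joint's range is limited). The gripper opens to 88 mm and grips with 3 to 60 N. Pads are 18 mm wide; open, the fingers measure 123 mm over their backs; the gripper's body (75 mm by 187 mm) begins 45 mm behind the grasp point.
Start: joints at [1.378, 0.689, -0.195, 1.565, 0.157, 0.902, -0.215], TCP at [0.141, -0.609, 0.247] pointing down, gripper open.
Joint ranges: [-3.01, 3.01], [-0.46, 2.08], [-1.47, 1.51], [0.13, 2.56], [-1, 4.14], [0.04, 2.09], [-2.66, 2.66]. Speed limits (rad/s): [2.57, 2.57, 3.14, 3.14, 3.14, 3.14, 3.14].

### API

Orientations are given as a unit quaternion [x, y, z, w].
In Python, from plant import get_state, snapshot, finish_job, boxes_of, pinpoint gives the robot as it stands.
- The arm moves only by the shell command python3 -m creep 'ROWS' [FORCE]. ROWS is JSON, a list of rows, each an object with "hand": the finger opening in m, from 0 to 0.0881; "slide": the shift along the tool's x, y, z in m, a list of three; "turn": the turn about the tool's z in degrees. A call has 1 to 5 rows; each row shifts and turns the commanded pose from where the row before left it, along the tool's axes as they then stand; what a row does not reach is not made up. A row lasts 1/8 s, in which the tool goes at most 62.5 mm and 10.7 degrees, less where a joint would pass 70% of its speed; a pose out of reach is approached as far as the arm can. A call is refused whole if a number of a shift passes 0.0625 or a number of a turn 10.7, either way. A call with a gripper value outside its range is refused whole. The fingers move at their own pace and stop on an object; FORCE is the grip in N (left out, the last holds). Time passes only in rows, so rows that do not move let the fingers close. It gives the time, the measured TCP pose, the force and the opening at its end, in the units of the state.
- get_state(): the state, without advancing time (a new reading comes with each control period).
- snapshot(name): name is "scene" or "top"; returns a dict with "frame" (400x640x3 uint8, red, green, blue), "depth" (400x640 float32, m along the optical axis (not along the pixel's ray), 0 where there is no reading), "mtx" (3x3 intrinsics, pixels), "k1" (the pictures are not rectified: a ray, as slopes to the right and down, at radius r is drawn at 1 + k1 r^2 times it, then the intrinsics apply), "camera_from_world" (4x4, takes a point from world to camera coordinates). Camera axes: x right, y down, z forward; pixel columns grow to the right and rows downward; lengths in m; the calibration is good to about 2 mm. A picture is of the moment at which its call begins.
- finish_job(): hands the job in, once; it reports no verdict.
Trained networks look in a picture, given as the dict that the camera call returned (one of the last four; its "shot" number tells which), for a name from the list of things; names that differ only in an ending like _2 or _b are one class to them, and where a whole thing is asked for, a point or a joint stands for the part that bears it (a point fixed in the world has none). Each returns a list of dicts, best first, with "conf" (0 to 1); they miss things now and then, are a little off and sometimes report something else, mostly with a low value. They report only what shows in the picture. A call takes as long as a camera call.
- boxes_of(target, picture): "uv" ([column, row] in pixels, amid what is visible of it).
- pinpoint(target, picture): "uv" ([column, row] in pixels: a listed point, or the origin of a listed thing).
The state is a dict: "clock": time; "q": joint angles; "qd": joint speeds; "joint_torque": joint torques, N m; "tool_pos": TCP position; "eef_rot": TCP orientation; "contact_force": force on the tool from outside, world axes, zero at the start; "moment": the same for the moment, N m; "opening": opening from 0.0 (shut) to 1.0 (fully open).
Only numpy, scipy, OpenCV 4.12 (cv2) and the standard library are available. Lean on these libraries where they do the work, as an engineer would, in place of code of your own. Each camera call takes 0.05 s, during which the arm holds its last target.

## Working session

There is one attempt and no reset: what is moved stays moved. The work goes in short steps, Python scripts to look and compute and a shell command to move; the robot and the scene stay as the last step left them, time stands still between calls to the robot, and variables do not carry over. Pictures are saved under pics/ and viewed, and the job is handed in when it is done.

```bash
ls; mkdir -p pics; cat > h.py <<'E'
import numpy as np, cv2, json
from plant import *
def ray(p,uv):
    m=np.array(p['mtx']);x=(uv[0]-m[0,2])/m[0,0];y=(uv[1]-m[1,2])/m[1,1]
    rd=np.hypot(x,y);r=rd
    for _ in range(20): r=rd/(1+p['k1']*r*r)
    s=r/rd if rd>0 else 1
    return np.array([x*s,y*s,1])
def world(p,uv,z=None,depth=None):
    T=np.linalg.inv(np.array(p['camera_from_world']));d=ray(p,uv)
    o=T[:3,3];dw=T[:3,:3]@d
    if z is not None: return o+dw*(z-o[2])/dw[2]
    if depth is None:
        depth=p['depth'][int(round(uv[1])),int(round(uv[0]))]
    return o+dw*depth
def cloud(p):
    m=np.array(p['mtx']);h,w=p['depth'].shape
    u,v=np.meshgrid(np.arange(w),np.arange(h));x=(u-m[0,2])/m[0,0];y=(v-m[1,2])/m[1,1]
    rd=np.hypot(x,y);r=rd.copy()
    for _ in range(20): r=rd/(1+p['k1']*r*r)
    s=np.where(rd>0,r/np.maximum(rd,1e-12),1)
    P=np.stack([x*s,y*s,np.ones_like(x)],-1)*p['depth'][...,None]
    T=np.linalg.inv(np.array(p['camera_from_world']))
    return P@T[:3,:3].T+T[:3,3]
def proj(p,X):
    c=np.array(p['camera_from_world'])@np.r_[X,1];x,y=c[:2]/c[2];f=1+p['k1']*(x*x+y*y);m=np.array(p['mtx'])
    return np.array([m[0,0]*x*f+m[0,2],m[1,1]*y*f+m[1,2]])
def save(p,n): cv2.imwrite('pics/'+n+'.png',cv2.cvtColor(p['frame'],cv2.COLOR_RGB2BGR))
E
python3 - <<'E'
from h import *
np.set_printoptions(precision=4,suppress=True)
s=get_state();print(s)
for n in ('scene','top'):
    p=snapshot(n);save(p,n+'0')
    T=np.linalg.inv(np.array(p['camera_from_world']));print(n,'cam',T[:3,3],'fwd',T[:3,2])
    for t in ['gauge_rod','rod_tip','tube_mouth','bath','stand','tray','thermometer','stir_rod']:
        for f,k in ((boxes_of,'box'),(pinpoint,'pin')):
            try:
                r=f(t,p)[:2]
                print(t,k,[(np.round(a['uv'],1),round(a['conf'],2),world(p,a['uv'])) for a in r])
            except Exception as e: print(t,k,e)
E
```

```text
pics
{'clock': 0.0, 'q': array([ 1.3778,  0.69  , -0.1946,  1.5663,  0.1573,  0.9025, -0.2151]), 'qd': array([ 0.0019,  0.0003,  0.0012,  0.0006,  0.001 ,  0.0004, -0.0013]), 'joint_torque': array([  0.0001, -52.756 ,  -1.2667, -15.3429,  -0.0526,   0.0065,
         0.0002]), 'tool_pos': array([ 0.1404, -0.6084,  0.2459]), 'eef_rot': array([ 0.7826, -0.6225, -0.0008, -0.0005]), 'contact_force': array([ 0.6963,  0.5151, -0.363 ]), 'moment': array([ 0.0255, -0.0044,  0.0404]), 'opening': 0.9998996406722962}
scene cam [ 0.9802 -0.6994  0.9658] fwd [-0.3192  0.6049 -0.7295]
gauge_rod box [(array([240.7, 232.1]), 0.73, array([ 0.5134, -0.2134,  0.1679]))]
gauge_rod pin [(array([244.5, 240. ]), 0.71, array([ 0.5184, -0.2122,  0.14  ])), (array([338.6, 216.5]), 0.24, array([ 0.6846, -0.0524,  0.1431]))]
rod_tip box [(array([241.2, 232.7]), 0.48, array([ 0.5131, -0.2118,  0.1638]))]
rod_tip pin [(array([249.4, 264.6]), 0.7, array([ 0.5129, -0.2089,  0.0327]))]
tube_mouth box [(array([376. , 232.9]), 0.67, array([ 0.7813, -0.0483,  0.1288]))]
tube_mouth pin [(array([338.1, 214.9]), 0.78, arra
[... 1728 characters left out ...]
6,  0.1295]))]
stand pin [(array([400.9, 227. ]), 0.91, array([ 0.5084, -0.2353,  0.1282]))]
tray box [(array([231.9, 234.1]), 0.94, array([0.496 , 0.2894, 0.0038]))]
tray pin [(array([232.7, 234.9]), 0.81, array([0.4934, 0.2866, 0.0043])), (array([326.3, 152. ]), 0.7, array([ 0.7336, -0.0206,  0.1318]))]
thermometer box [(array([425. , 229.2]), 0.46, array([ 0.5005, -0.3018,  0.1434]))]
thermometer pin [(array([429. , 229.1]), 0.45, array([ 0.5003, -0.3105,  0.1535])), (array([338.8, 168. ]), 0.15, array([ 0.6849, -0.057 ,  0.1305]))]
stir_rod box [(array([409.7, 227.9]), 0.54, array([ 0.5048, -0.257 ,  0.1452]))]
stir_rod pin [(array([411.2, 227.8]), 0.61, array([ 0.505, -0.261,  0.147]))]
```

View pics/scene0.png

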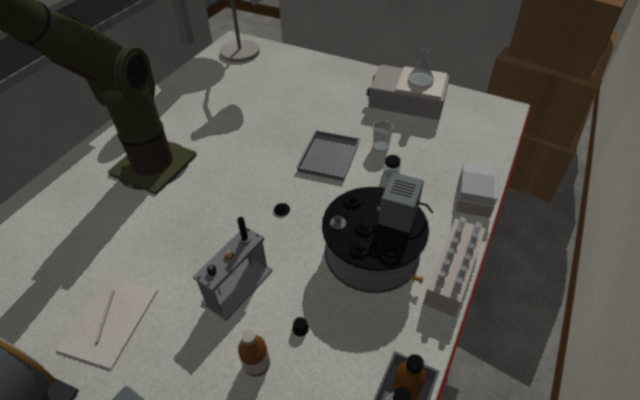

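View pics/top0.png

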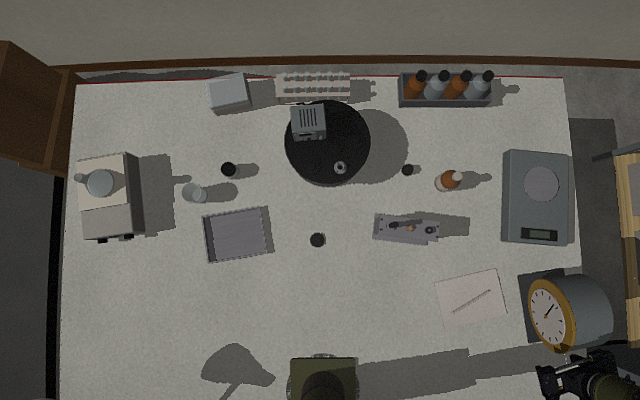

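Scene view: the gauge rod's black handle is at (242,230), the stand below it, and the tube at (338,223) on the lid. Top view: handle at (392,225), tube at (341,168), tray at (238,234). Next I'll enlarge these to measure them.

```bash
python3 - <<'E'
from h import *
import pickle
ps=pickle
out=[]
for n,(u,v) in (('scene',(242,235)),('scene',(338,222)),('top',(405,228)),('top',(341,168))):
    p=snapshot(n); pickle.dump(p,open(n+'.pkl','wb'))
    c=p['frame'][v-25:v+25,u-33:u+33]
    out.append(cv2.resize(cv2.convertScaleAbs(c,alpha=1.6,beta=15),None,fx=6,fy=6,interpolation=cv2.INTER_CUBIC))
im=np.vstack([np.hstack(out[:2]),np.hstack(out[2:])])
cv2.imwrite('pics/crop0.png',im[...,::-1]);print(im.shape)
E
```

```text
(600, 792, 3)
```

View pics/crop0.png

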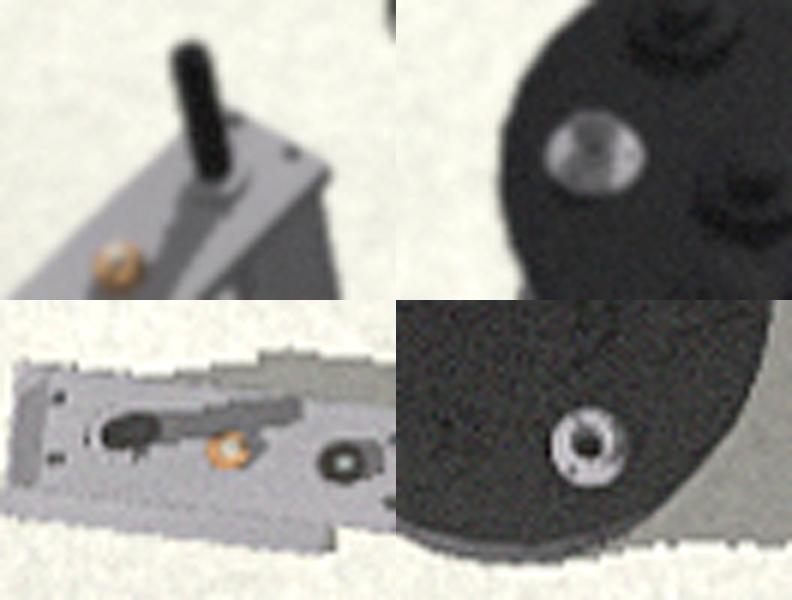

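```bash
python3 - <<'E'
from h import *
import pickle
np.set_printoptions(precision=4,suppress=True)
P={n:pickle.load(open(n+'.pkl','rb')) for n in('scene','top')}
from scipy.optimize import least_squares
# tube: threshold bright blob centroid in dark lid
def blob(n,c,r,th,dark=False):
    g=cv2.cvtColor(P[n]['frame'],cv2.COLOR_RGB2GRAY);m=((g<th) if dark else (g>th)).astype(np.uint8)
    w=np.zeros_like(m);w[c[1]-r:c[1]+r,c[0]-r:c[0]+r]=1
    k,l,s,ce=cv2.connectedComponentsWithStats(m*w,connectivity=4)
    i=l[c[1],c[0]] if l[c[1],c[0]] else 1+np.argmax(s[1:,4]);return (l==i),s[i],ce[i]
from itertools import product
def circ(c,r,n=36): 
    a=np.linspace(0,2*np.pi,n,endpoint=False);return np.array([[c[0]+r*np.cos(t),c[1]+r*np.sin(t),c[2]] for t in a])
def hull(n,pts):
    q=np.array([proj(P[n],x) for x in pts],np.float32);return cv2.convexHull(q)
def hc(h):
    m=cv2.moments(h);return np.array([m['m10'],m['m01']])/m['m00'],m['m00']
for n,c in (('scene',(338,222)),('top',(341,170))):
    for th in(60,80,100):
        m,s,ce=blob(n,c,13,th)
        mm=cv2.morphologyEx(m.astype(np.uint8),cv2.MORPH_CLOSE,np.ones((7,7)))
        ys,xs=np.nonzero(mm);ce=np.array([xs.mean(),ys.mean()])
        f=lambda X:hc(hull(n,np.vstack([circ((*X,.145),.012),circ((*X,.131),.012)])))[0]-ce
        r=least_squares(f,[.684,-.05]).x
        print('tube',n,th,ce,mm.sum(),'->',r,'area',hc(hull(n,np.vstack([circ((*r,.145),.012),circ((*r,.131),.012)])))[1])
# handle+ : dark
for n,c in (('scene',(241,228)),('top',(392,225))):
    for th in (40,55,70):
        m,s,ce=blob(n,c,22,th,True)
        f=lambda X:hc(hull(n,np.vstack([circ((*X,.208),.008),circ((*X,.138),.008)])))[0]-ce
        r=least_squares(f,[.51,-.2]).x
        print('rod',n,th,s,ce,'->',r,'area',hc(hull(n,np.vstack([circ((*r,.208),.008),circ((*r,.138),.008)])))[1])
# lid plane circle from clouds; depth z check
for n in P:
    C=cloud(P[n]);
    m=(abs(C[...,2]-.131)<.006)&(C[...,0]>.6)&(C[...,0]<1)&(abs(C[...,1])<.25)
    q=C[m];print(n,'lid',q.mean(0),q.min(0),q.max(0))
    m=(abs(C[...,2]-.130)<.006)&(C[...,0]<.6)&(C[...,0]>.42)&(C[...,1]<-.12)&(C[...,1]>-.37)
    q=C[m][:,:2];print('stand',cv2.minAreaRect(q.astype(np.float32)))
    m=(C[...,2]<.03)&(C[...,2]>.013)&(C[...,0]<.6)&(C[...,0]>.38)&(C[...,1]>.16)&(C[...,1]<.4)
    q=C[m][:,:2];print('tray',cv2.minAreaRect(q.astype(np.float32)),len(q))
    lab=boxes_of
E
```

```text
tube scene 60 [342.5814 222.7907] 43 -> [ 0.6999 -0.0621] area 97.52061029849574
tube scene 80 [342.7692 222.7692] 26 -> [ 0.7003 -0.0619] area 97.51574523421004
tube scene 100 [325. 209.] 1 -> [ 0.6421 -0.0411] area 91.85761200194247
tube top 60 [339.3193 167.2017] 119 -> [ 0.6857 -0.0582] area 59.08797637023963
tube top 80 [338.0806 169.0645] 62 -> [ 0.6802 -0.0544] area 58.987042436609045
tube top 100 [340.0667 171.0667] 15 -> [ 0.6741 -0.0602] area 58.95621358882636
rod scene 40 [238 218   9  23 124] [242.3871 228.879 ] -> [ 0.5154 -0.2077] area 170.90937596885487
rod scene 55 [238 218  10  32 194] [242.3557 233.1495] -> [ 0.5223 -0.2182] area 172.52325779164676
rod scene 70 [237 217  13  33 239] [242.4519 234.2176] -> [ 0.524  -0.2206] area 172.89928978134412
rod top 40 [389 222   9   6  43] [393.2326 224.6279] -> [ 0.5136 -0.2038] area 53.63204807671718
rod top 55 [389 222  10   6  50] [393.62 224.5 ] -> [ 0.514  -0.2049] area 53.780276940437034
rod top 70 [389 220  25  10 134] [401.     223.9328] -> [ 0.5149 -0.2248] area 56.40201150090434
scene lid [ 0.7688 -0.0486  0.1301] [ 0.64   -0.1563  0.1251] [0.8979 0.1019 0.137 ]
stand ((0.5059812664985657, -0.25976574420928955), (0.177546888589859, 0.06363499909639359), 81.83777618408203)
tray ((0.49375033378601074, 0.2785683870315552), (0.15804901719093323, 0.20554223656654358), 9.188773155212402) 361
top lid [ 0.7513 -0.0312  0.1315] [ 0.6395 -0.1494  0.1252] [0.8975 0.1059 0.137 ]
stand ((0.5074925422668457, -0.2579168975353241), (0.1763840913772583, 0.060736313462257385), 81.73538208007812)
tray ((0.4957409203052521, 0.2807300388813019), (0.15707539021968842, 0.1967509537935257), 9.491652488708496) 440
```

```bash
python3 - <<'E'
from h import *
import pickle
np.set_printoptions(precision=4,suppress=True)
P={n:pickle.load(open(n+'.pkl','rb')) for n in('scene','top')}
from scipy.optimize import minimize
a=np.linspace(0,2*np.pi,40,endpoint=False)
def circ(X,z,r): return np.c_[X[0]+r*np.cos(a),X[1]+r*np.sin(a),0*a+z]
def hullpoly(n,pts): return cv2.convexHull(np.array([proj(P[n],x) for x in pts],np.float32))
G={n:cv2.cvtColor(P[n]['frame'],cv2.COLOR_RGB2GRAY).astype(np.float32) for n in P}
def score(n,X,sgn,zs,r,grow=.004):
    h=hullpoly(n,np.vstack([circ(X,z,r) for z in zs]));h2=hullpoly(n,np.vstack([circ(X,z,r+grow) for z in zs]))
    S=8;m=[]
    c0=h2.reshape(-1,2).min(0).astype(int)-3;c1=h2.reshape(-1,2).max(0).astype(int)+4
    g=cv2.resize(G[n][c0[1]:c1[1],c0[0]:c1[0]],None,fx=S,fy=S,interpolation=cv2.INTER_LINEAR)
    for q in(h,h2):
        k=np.zeros(g.shape,np.uint8);cv2.fillPoly(k,[np.round((q.reshape(-1,2)-c0+.5)*S-.5).astype(np.int32)],1);m.append(k)
    i=m[0]>0;o=(m[1]>0)&~i
    return sgn*(g[i].mean()-g[o].mean())
def search(n,X0,sgn,zs,r,R=.014):
    b=[]
    for s in(.002,.0005):
        rr=np.arange(-R,R+1e-9,s);L=[(score(n,(X0[0]+i,X0[1]+j),sgn,zs,r),X0[0]+i,X0[1]+j) for i in rr for j in rr];m=max(L);X0=m[1:];R=.003
    return np.array(m)
for n in P:
    print(n,'tube',search(n,(.684,-.056),1,(.145,.131),.012))
    print(n,'handle',search(n,(.5145,-.204),-1,(.208,.138),.008,.01))
for n in P:
    for nm,z in(('tube_mouth',.145),('gauge_rod',.13)):
        r=pinpoint(nm,P[n]) if 0 else None
print('scene pin tube',world(P['scene'],(338.1,214.9),z=.145),'top',world(P['top'],(342.3,167.9),z=.145))
print('bore top',world(P['top'],(341-33+192.5/6-.5,168-25+143.5/6-.5),z=.135))
print('scene ell',world(P['scene'],(338-33+199.5/6-.5,222-25+147/6-.5),z=.145))
print(G['scene'][212:228,326:350].astype(int))
E
```

```text
scene tube [28.6029  0.698  -0.063 ]
scene handle [72.9267  0.513  -0.2055]
top tube [23.3839  0.6735 -0.0645]
top handle [46.6376  0.514  -0.2045]
scene pin tube [ 0.682  -0.0498  0.145 ] top [ 0.6822 -0.0665  0.145 ]
bore top [ 0.6887 -0.0592  0.135 ]
scene ell [ 0.6896 -0.0676  0.145 ]
[[ 18  15  15  18  16  16  17  17  15  13  17  16  15  17  18  16  18  18
   19  19  16  17  20  14]
 [ 18  16  19  15  18  18  18  18  13  18  19  20  17  15  18  18  17  20
   20  16  16  18  15  18]
 [ 18  16  18  16  18  19  16  20  20  22  21  18  19  20  16  19  18  19
   18  13  18  19  18  14]
 [ 16  16  18  13  17  13  13  16  26  31  35  34  33  34  31  20  19  15
   17  18  20  20  21  17]
 [ 16  18  17  20  15  18  20  28  39  50  49  47  49  52  47  37  26  22
   20  19  17  18  20  16]
 [ 12  19  16  15  18  20  29  45  50  48  46  45  46  49  51  53  48  35
   21  17  18  20  18  17]
 [ 16  17  16  18  20  35  58  70  58  43  41  41  43  46  49  60  73  65
   39  22  19  18  19  18]
 [ 18  20  17  18  32  59  85  87  64  42  39  39  41  45  52  63  86  92
   69  38  18  17  19  17]
 [ 18  17  17  19  45  76  91  88  68  47  40  38  38  43  53  70  90 105
   93  57  25  20  18  19]
 [ 14  17  21  27  57  86  93  89  72  53  40  31  31  41  57  75  91 100
   97  73  37  17  21  19]
 [ 15  16  20  34  64  87  89  81  62  53  41  35  34  43  55  75  93  87
   85  81  46  20  17  19]
 [ 13  17  17  34  63  83  81  66  52  48  43  43  44  46  53  75  93  89
   86  79  47  20  19  16]
 [ 15  16  18  30  56  76  66  55  50  48  44  43  44  48  59  82  97  98
   93  71  37  20  19  18]
 [ 15  18  18  23  42  62  58  53  45  46  47  47  52  56  60  79  93  96
   85  55  26  16  20  18]
 [  9  18  20  17  27  40  48  48  40  44  51  52  52  55  65  85  93  85
   64  38  22  16  17  21]
 [ 16  15  17  18  16  20  32  40  41  45  50  51  52  53  62  79  78  62
   40  20  17  19  19  19]]
```

```bash
python3 - <<'E'
from h import *
import pickle
from scipy.optimize import least_squares
np.set_printoptions(precision=4,suppress=True)
P={n:pickle.load(open(n+'.pkl','rb')) for n in('scene','top')}
print(cv2.cvtColor(P['top']['frame'],cv2.COLOR_RGB2GRAY)[158:178,330:352])
a=np.linspace(0,2*np.pi,40,endpoint=False)
def circ(X,z,r): return np.c_[X[0]+r*np.cos(a),X[1]+r*np.sin(a),0*a+z]
for n,c,th in(('scene',(338,221),30),('scene',(338,221),36),('top',(340,168),36),('top',(340,168),45)):
    g=cv2.cvtColor(P[n]['frame'],cv2.COLOR_RGB2GRAY)
    w=np.zeros(g.shape,np.uint8);cv2.circle(w,c,12,1,-1)
    m=((g>th)*w).astype(np.uint8)
    k,l,s,_=cv2.connectedComponentsWithStats(m,connectivity=4);l=(l==1+np.argmax(s[1:,4])).astype(np.uint8)
    ct=max(cv2.findContours(l,cv2.RETR_EXTERNAL,cv2.CHAIN_APPROX_NONE)[0],key=cv2.contourArea)
    f=np.zeros_like(l);cv2.drawContours(f,[ct],-1,1,-1);ys,xs=np.nonzero(f);ce=np.array([xs.mean(),ys.mean()])
    def mod(X,hc=True):
        q=cv2.convexHull(np.array([proj(P[n],x) for x in np.vstack([circ(X[:2],.133,X[2]),circ(X[:2],.145,.012)])],np.float32));M=cv2.moments(q)
        return np.array([M['m10']/M['m00'],M['m01']/M['m00'],M['m00']])
    t=np.array([*ce,f.sum()])
    r=least_squares(lambda X:(mod(X)-t)/[1,1,30],[.685,-.06,.016],diff_step=1e-3).x
    print(n,th,t,ct.reshape(-1,2).min(0),ct.reshape(-1,2).max(0),'->',r)
p=P['top'];d=p['depth'][158:178,330:352];C=cloud(p)[158:178,330:352];print((C[...,2]*1000).astype(int))
E
```

```text
[[ 27  28  30  26  31  23  29  26  24  22  24  27  25  28  22  27  29  29
   30  23  29  26]
 [ 23  20  35  26  25  30  19  27  22  28  18  23  29  30  21  21  27  23
   28  26  27  22]
 [ 22  27  30  18  24  30  30  21  14  32  28  27  21  27  23  25  21  30
   24  27  32  26]
 [ 25  26  32  26  19  19  30  41  58  75  74  73  52  29  19  24  27  28
   30  21  24  27]
 [ 28  33  25  29  24  24  73  68  76 105 111 105  79  74  39  23  20  24
   32  26  23  25]
 [ 28  14  21  30  26  73 102 101  66  84  97  99 106  85  46  33  28  27
   23  26  29  31]
 [ 24  25  22  22  59 102 107  96  62  52  62  84 113  94  58  48  27  18
   30  16  24  29]
 [ 34  25  29  16  96 107 115  61  46  46  38  65  86 125  70  60  38  26
   20  24  28  32]
 [ 34  27  17  14 107 102 119  53  32  21  22  20  73 116  72  56  37  24
   21  23  30  27]
 [ 23  30  24  13 107 107 115  53  18  22  20  16  63 109  61  43  40  22
   17  23  30  29]
 [ 25  26  23   1 109 105 114  91  29  14  10  12  72  91  57  43  42  25
   22  30  28  33]
 [ 27  31  26  20  90 111 110 116  93  76  52  83  83  70  54  70  34  22
   
[... 2705 characters left out ...]
130  135]
 [ 128  131  131  128  130  130  130  132  135  136  129  131  132  137
   132  130  129  129  132  130  128  132]
 [ 134  130  132  131  131  129  135  132  132  132  131  132  132  131
   132  130  132  132  133  130  131  134]
 [ 127  131  128  133  131  131  130  135  133  130  129  130  132  130
   132  132  130  129  131  132  133  126]
 [ 132  132  132  130  130  132  131  131  127  133  129  130  132  130
   132  128  129  129  130  130  132  130]
 [ 132  128  131  132  136  132  126  132  132  132  132  130  130  128
   132  135  133  132  130  130  131  130]
 [ 131  132  131  132  132  130  127  128  131  129  133  130  131  129
   129  131  132  133  131  130  131   23]]
```

Both cameras agree: rod at about (0.514, -0.205), stand hole at (0.5145, -0.204), tube at (0.687, -0.060), and the tray centre at (0.495, 0.280) with about 9° yaw. I'll move over the rod.

```bash
cat > d.py <<'E'
import sys
from h import *
from scipy.spatial.transform import Rotation as R
s=get_state();t=np.array([float(a) for a in sys.argv[1:4]]) if len(sys.argv)>3 else s['tool_pos']
M=R.from_quat(s['eef_rot']).as_matrix()
np.set_printoptions(precision=4,suppress=True)
print('clk',round(s['clock'],2),'pos',s['tool_pos'],'need(tool)',M.T@(t-s['tool_pos']),'x',M[:,0],'z',M[:,2],'F',s['contact_force'],'op',s['opening']*.0881)
E
python3 -m creep '[{"hand":0.05,"slide":[-0.0281,-0.0414,0],"turn":0},{"hand":0.05,"slide":[-0.0281,-0.0414,0],"turn":0},{"hand":0.05,"slide":[-0.0281,-0.0414,0],"turn":0},{"hand":0.05,"slide":[-0.0281,-0.0414,0],"turn":0},{"hand":0.05,"slide":[-0.0281,-0.0414,0],"turn":0}]' 25; python3 d.py .514 -.205 .246
```

```text
clock: 2.52
tool_pos: [0.3118, -0.4245, 0.2469]
eef_rot: [0.783, -0.623, 0.0, 0.0]
contact_force: [1.3, -0.5, -0.7]
opening: 0.566
clk 2.52 pos [ 0.3118 -0.4245  0.2469] need(tool) [-0.1684 -0.2464  0.0009] x [ 0.2247 -0.9744  0.0007] z [ 0.0006 -0.0005 -1.    ] F [ 1.3139 -0.5112 -0.6878] op 0.049863825510330896
```

```bash

python3 -m creep '[{"hand":0.05,"slide":[-0.0340,-0.0490,0],"turn":0},{"hand":0.05,"slide":[-0.0340,-0.0490,0],"turn":0},{"hand":0.05,"slide":[-0.0340,-0.0490,0],"turn":0},{"hand":0.05,"slide":[-0.0340,-0.0490,0],"turn":0},{"hand":0.05,"slide":[-0.0200,-0.0300,0],"turn":0}]' 25; python3 d.py .514 -.205 .246
```

```text
clock: 3.15
tool_pos: [0.4981, -0.2195, 0.2469]
eef_rot: [0.784, -0.621, 0.0, -0.001]
contact_force: [0.1, -0.6, 0.5]
opening: 0.569
clk 3.15 pos [ 0.4981 -0.2195  0.2469] need(tool) [-0.0105 -0.0187  0.001 ] x [ 0.2288 -0.9735 -0.0006] z [ 0.0015  0.001  -1.    ] F [ 0.0553 -0.5519  0.4745] op 0.05013119686138679
```

```bash

python3 -m creep '[{"hand":0.05,"slide":[0,0,0],"turn":0}]' 25; python3 d.py .514 -.205 .164
```

```text
clock: 3.28
tool_pos: [0.4984, -0.2192, 0.2468]
eef_rot: [0.785, -0.62, 0.0, -0.001]
contact_force: [-1.3, 0.1, 0.2]
opening: 0.565
clk 3.27 pos [ 0.4984 -0.2192  0.2468] need(tool) [-0.0101 -0.0182  0.0829] x [ 0.2314 -0.9729 -0.001 ] z [ 0.0022  0.0015 -1.    ] F [-1.3079  0.1259  0.198 ] op 0.049797218252944093
```

```bash

python3 -m creep '[{"hand":0.05,"slide":[-0.0101,-0.0182,0],"turn":0},{"hand":0.05,"slide":[0,0,0],"turn":0}]' 25; python3 d.py .514 -.205 .164
python3 - <<'E'
from h import *
from scipy.spatial.transform import Rotation as R
P=[]
for n,(u,v) in (('scene',(242,225)),('top',(392,225))):
    p=snapshot(n);c=p['frame'][v-30:v+30,u-33:u+33]
    P.append(cv2.resize(cv2.convertScaleAbs(c,alpha=1.8,beta=20),None,fx=6,fy=6,interpolation=cv2.INTER_CUBIC))
cv2.imwrite('pics/c1.png',np.hstack(P)[...,::-1])
E
```

```text
clock: 3.52
tool_pos: [0.5124, -0.2079, 0.2468]
eef_rot: [0.783, -0.622, 0.0, -0.001]
contact_force: [-0.1, 0.3, -0.0]
opening: 0.565
clk 3.52 pos [ 0.5124 -0.2079  0.2468] need(tool) [-0.0025 -0.0022  0.0828] x [ 0.226  -0.9741 -0.0002] z [ 0.0012  0.0005 -1.    ] F [-0.0911  0.3495 -0.0374] op 0.049819342440599206
```

View pics/c1.png

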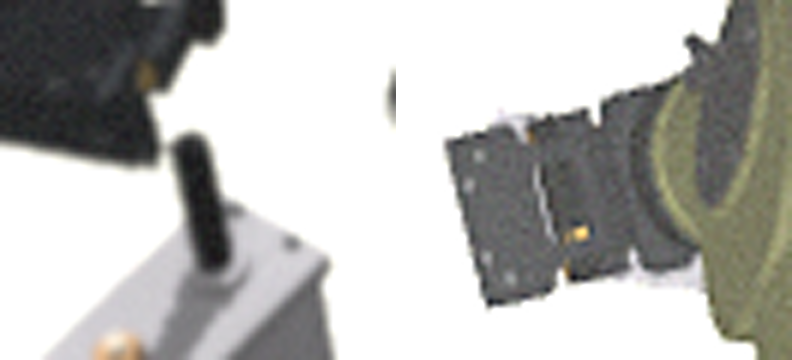

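```bash

python3 - <<'E'
from h import *
p=snapshot('scene');s=get_state();t=s['tool_pos']
im=p['frame'].copy()
for z in(.239,.247,.258): print(proj(p,[t[0],t[1],z]))
print(proj(p,[.514,-.205,.208]))
c=im[130:280,150:350];c=cv2.resize(cv2.convertScaleAbs(c,alpha=1.8,beta=20),None,fx=4,fy=4,interpolation=cv2.INTER_CUBIC)
u=(proj(p,[t[0],t[1],.239])-[150,130])*4;cv2.circle(c,(int(u[0]),int(u[1])),4,(255,0,0),1)
cv2.imwrite('pics/c2.png',c[...,::-1])
E
```

```text
[235.81262308 209.91491407]
[235.2475873 207.4545146]
[234.4601169  204.02283224]
[240.39629045 218.24202287]
```

View pics/c2.png

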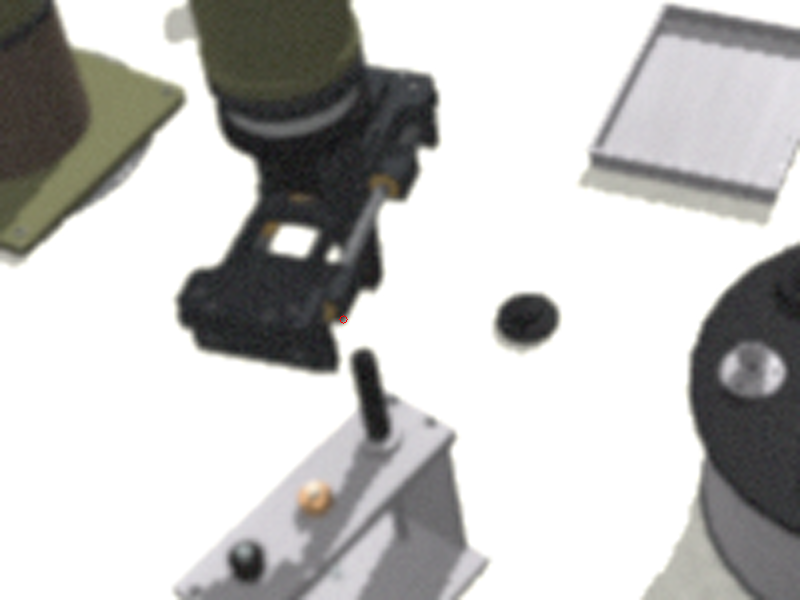

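The TCP projects midway between the fingertips, directly above the handle. I'll lower and check before closing.

```bash

python3 -m creep '[{"hand":0.05,"slide":[-0.0025,-0.0022,0],"turn":0},{"hand":0.05,"slide":[0,0,0.03],"turn":0},{"hand":0.05,"slide":[0,0,0.03],"turn":0},{"hand":0.05,"slide":[0,0,0.022],"turn":0},{"hand":0.05,"slide":[0,0,0],"turn":0}]' 25; python3 d.py .514 -.205 .164
```

```text
clock: 4.3
tool_pos: [0.5116, -0.2057, 0.1635]
eef_rot: [0.782, -0.623, -0.002, 0.001]
contact_force: [0.5, -0.4, -0.3]
opening: 0.569
clk 4.3 pos [ 0.5116 -0.2057  0.1635] need(tool) [-0.0002 -0.0025 -0.0005] x [ 0.2245 -0.9745 -0.0017] z [-0.0034  0.0009 -1.    ] F [ 0.5194 -0.4334 -0.2621] op 0.05012986351088492
```

```bash

python3 -m creep '[{"hand":0.05,"slide":[0,-0.002,0],"turn":0},{"hand":0.0,"slide":[0,0,0],"turn":0},{"hand":0.0,"slide":[0,0,0],"turn":0},{"hand":0.0,"slide":[0,0,0],"turn":0},{"hand":0.0,"slide":[0,0,0],"turn":0}]' 30; python3 d.py .514 -.205 .164
```

```text
clock: 4.92
tool_pos: [0.5148, -0.2053, 0.1648]
eef_rot: [0.783, -0.623, 0.0, -0.0]
contact_force: [0.3, -0.2, -0.5]
opening: 0.17
clk 4.92 pos [ 0.5148 -0.2053  0.1648] need(tool) [-0.0005  0.0007  0.0008] x [ 0.2249 -0.9744  0.    ] z [ 0.0001  0.     -1.    ] F [ 0.3145 -0.2053 -0.4662] op 0.015008041664385512
```

```bash

python3 -m creep '[{"hand":0.0,"slide":[0,0,-0.02],"turn":0},{"hand":0.0,"slide":[0,0,-0.035],"turn":0},{"hand":0.0,"slide":[0,0,-0.035],"turn":0},{"hand":0.0,"slide":[0,0,-0.035],"turn":0},{"hand":0.0,"slide":[0,0,-0.020],"turn":0}]' 30; python3 d.py .687 -.06 .31
python3 - <<'E'
from h import *
P=[]
p=snapshot('scene');save(p,'s3');s=get_state();t=s['tool_pos']
g=t+[0,0,.011]
for k in('gauge_rod','rod_tip'):
    print(k,[(a['uv'],a['conf']) for a in pinpoint(k,p)[:2]])
print('exp origin',proj(p,g-[0,0,.045]),'tip',proj(p,g-[0,0,.145]),'tube',proj(p,[.687,-.06,.145]))
c=p['frame'][130:280,200:400];c=cv2.resize(cv2.convertScaleAbs(c,alpha=1.8,beta=20),None,fx=4,fy=4,interpolation=cv2.INTER_CUBIC)
cv2.imwrite('pics/c3.png',c[...,::-1])
E
```

```text
clock: 5.55
tool_pos: [0.5151, -0.2056, 0.3115]
eef_rot: [0.783, -0.623, 0.001, -0.0]
contact_force: [0.1, -0.4, -1.0]
opening: 0.175
clk 5.55 pos [ 0.5151 -0.2056  0.3115] need(tool) [-0.1032 -0.2002  0.0017] x [ 0.2247 -0.9744  0.0011] z [ 0.0019 -0.0007 -1.    ] F [ 0.1228 -0.3975 -1.0403] op 0.015444517624696449
gauge_rod [([235.8, 200.1], 0.55)]
rod_tip [([241.9, 228.5], 0.61)]
exp origin [236.12142856 196.83110959] tip [242.82593077 227.02271633] tube [338.15069847 218.4806283 ]
```

View pics/c3.png

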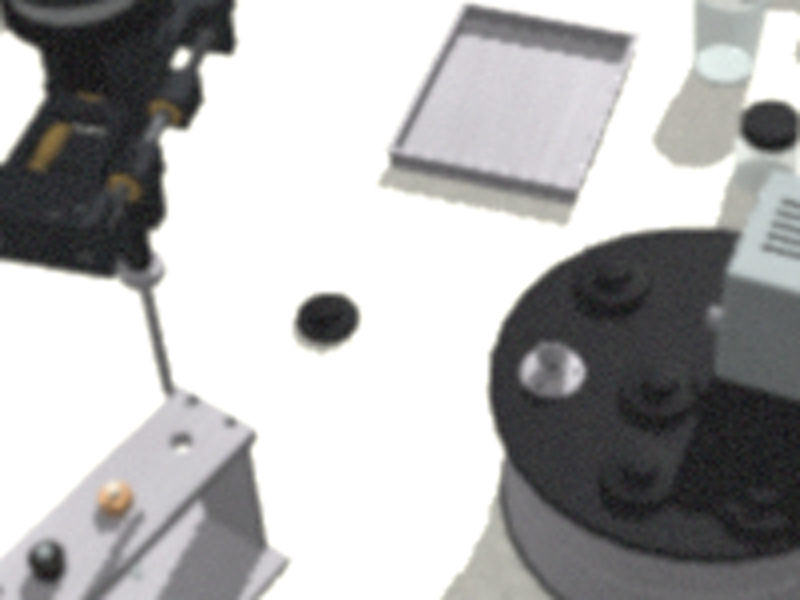

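The rod is out of the stand and hangs straight: the tip at (242,228) is where I predicted. Next I'll carry it over the tube.

```bash

python3 -m creep '[{"hand":0.0,"slide":[-0.012,-0.024,0],"turn":0},{"hand":0.0,"slide":[-0.026,-0.050,0],"turn":0},{"hand":0.0,"slide":[-0.026,-0.050,0],"turn":0},{"hand":0.0,"slide":[-0.026,-0.050,0],"turn":0},{"hand":0.0,"slide":[-0.012,-0.024,0],"turn":0}]' 30; python3 d.py .687 -.06 .31
python3 -m creep '[{"hand":0.0,"slide":[0,0,0],"turn":0},{"hand":0.0,"slide":[0,0,0],"turn":0}]'; python3 d.py .687 -.06 .31
```

```text
clock: 6.32
tool_pos: [0.6858, -0.0574, 0.307]
eef_rot: [0.784, -0.621, -0.002, -0.0]
contact_force: [0.5, -1.4, -1.1]
opening: 0.173
clk 6.33 pos [ 0.6858 -0.0574  0.307 ] need(tool) [ 0.0028 -0.0006 -0.003 ] x [ 0.229  -0.9734 -0.0029] z [-0.0028  0.0023 -1.    ] F [ 0.5256 -1.4291 -1.0584] op 0.015284011738209107
clock: 6.58
tool_pos: [0.6834, -0.0631, 0.3084]
eef_rot: [0.782, -0.623, -0.001, 0.002]
contact_force: [-0.6, -0.2, -0.9]
opening: 0.173
clk 6.58 pos [ 0.6834 -0.0631  0.3084] need(tool) [-0.0023 -0.0042 -0.0016] x [ 0.2235 -0.9747  0.0009] z [-0.0031 -0.0016 -1.    ] F [-0.5565 -0.1766 -0.9396] op 0.015283967269824688
```

```bash

for i in 1 2; do python3 -m creep '[{"hand":0.0,"slide":[0,0,0],"turn":0}]' >/dev/null; python3 d.py .687 -.06 .31|cut -c1-110; done
python3 - <<'E'
from h import *
P=[]
s=get_state();t=s['tool_pos']
for n,(u,v) in (('scene',(338,210)),('top',(341,165))):
    p=snapshot(n)
    print(n,[(a['uv'],a['conf']) for a in pinpoint('rod_tip',p)[:2]],'exp tip',proj(p,t-[0,0,.134]),'above tube',proj(p,[.687,-.06,.174]),get_state()['tool_pos'])
    c=p['frame'][v-33:v+33,u-33:u+33];P.append(cv2.resize(cv2.convertScaleAbs(c,alpha=1.8,beta=20),None,fx=6,fy=6,interpolation=cv2.INTER_CUBIC))
cv2.imwrite('pics/c4.png',np.hstack(P)[...,::-1])
E
```

```text
clk 6.7 pos [ 0.6837 -0.0635  0.3095] need(tool) [-0.0027 -0.004  -0.0005] x [ 0.2226 -0.9749  0.001 ] z [-0.0
clk 6.83 pos [ 0.6842 -0.0627  0.31  ] need(tool) [-0.0021 -0.0033 -0.    ] x [ 0.2233 -0.9748  0.0005] z [-0.
scene [([335.6, 211.5], 0.65)] exp tip [336.75217921 210.2860176 ] above tube [338.31480877 210.45344865] [ 0.68450526 -0.0621817   0.31004807]
top [] exp tip [341.50937769 165.04943755] above tube [340.49136211 164.24371222] [ 0.68462109 -0.06179815  0.30990983]
```

View pics/c4.png

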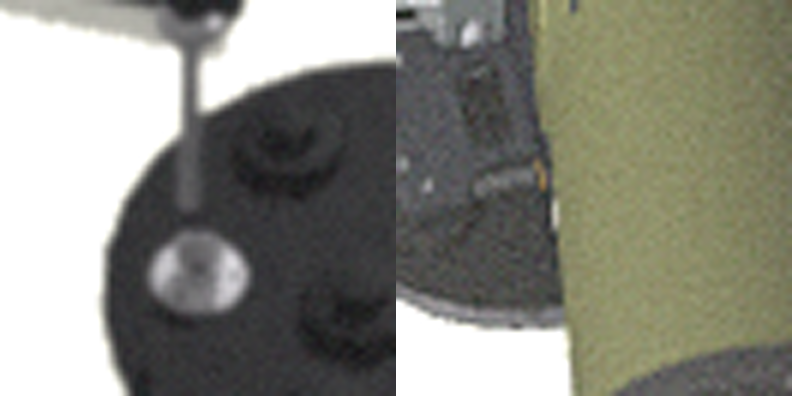

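```bash

python3 -m creep '[{"hand":0.0,"slide":[-0.0016,-0.0037,0],"turn":0},{"hand":0.0,"slide":[0,0,0],"turn":0},{"hand":0.0,"slide":[0,0,0.012],"turn":0},{"hand":0.0,"slide":[0,0,0.010],"turn":0},{"hand":0.0,"slide":[0,0,0],"turn":0}]'; python3 d.py .687 -.06 .279
python3 - <<'E'
from h import *
P=[]
for n,(u,v) in (('scene',(338,215)),):
    p=snapshot(n);t=get_state()['tool_pos']
    print(n,'exp tip',proj(p,t-[0,0,.134]),'tube',proj(p,[.687,-.06,.145]),t)
    c=p['frame'][v-25:v+25,u-33:u+33];P.append(cv2.resize(cv2.convertScaleAbs(c,alpha=1.8,beta=20),None,fx=10,fy=10,interpolation=cv2.INTER_CUBIC))
cv2.imwrite('pics/c5.png',np.hstack(P)[...,::-1])
E
```

```text
clock: 7.65
tool_pos: [0.6871, -0.0592, 0.286]
eef_rot: [0.783, -0.623, -0.001, 0.001]
contact_force: [-0.6, 0.0, -0.7]
opening: 0.172
clk 7.65 pos [ 0.6871 -0.0592  0.286 ] need(tool) [0.0008 0.0002 0.007 ] x [ 0.2249 -0.9744 -0.0007] z [-0.0033 -0.0001 -1.    ] F [-0.5827  0.0038 -0.6829] op 0.015114874076259653
scene exp tip [338.56908597 216.18480196] tube [338.15069847 218.4806283 ] [ 0.68758257 -0.05914476  0.28682447]
```

View pics/c5.png

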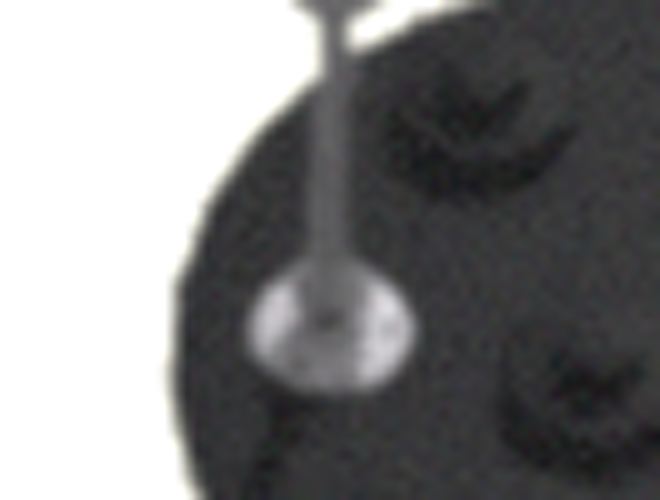

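The rod lines up with the middle of the tube (about column 338). I'll lower it gently and watch the force.

```bash

python3 -m creep '[{"hand":0.0,"slide":[0,0,0.005],"turn":0},{"hand":0.0,"slide":[0,0,0.004],"turn":0},{"hand":0.0,"slide":[0,0,0.004],"turn":0},{"hand":0.0,"slide":[0,0,0],"turn":0}]'; python3 d.py .687 -.06 .179
python3 -m creep '[{"hand":0.0,"slide":[0,0,0.003],"turn":0},{"hand":0.0,"slide":[0,0,0.003],"turn":0},{"hand":0.0,"slide":[0,0,0],"turn":0}]'; python3 d.py .687 -.06 .179
```

```text
clock: 8.2
tool_pos: [0.6878, -0.0591, 0.2743]
eef_rot: [0.783, -0.623, -0.0, 0.0]
contact_force: [-0.6, 0.1, -0.9]
opening: 0.17
clk 8.2 pos [ 0.6878 -0.0591  0.2743] need(tool) [0.0007 0.0009 0.0953] x [ 0.2249 -0.9744 -0.0001] z [-0.0008 -0.     -1.    ] F [-0.5654  0.0738 -0.8782] op 0.015008651453560862
clock: 8.57
tool_pos: [0.6878, -0.0591, 0.2684]
eef_rot: [0.783, -0.623, -0.0, 0.0]
contact_force: [0.2, -0.6, -0.1]
opening: 0.17
clk 8.57 pos [ 0.6878 -0.0591  0.2684] need(tool) [0.0007 0.001  0.0894] x [ 0.2249 -0.9744 -0.0001] z [-0.0006 -0.     -1.    ] F [ 0.1718 -0.6377 -0.1199] op 0.014983690809520932
```

```bash

python3 -m creep '[{"hand":0.0,"slide":[0,0,0.004],"turn":0},{"hand":0.0,"slide":[0,0,0.004],"turn":0},{"hand":0.0,"slide":[0,0,0],"turn":0}]'; python3 d.py .687 -.06 .179
python3 - <<'E'
from h import *
P=[]
for n,(u,v) in (('scene',(338,210)),):
    p=snapshot(n)
    c=p['frame'][v-25:v+25,u-33:u+33];P.append(cv2.resize(cv2.convertScaleAbs(c,alpha=1.8,beta=20),None,fx=10,fy=10,interpolation=cv2.INTER_CUBIC))
cv2.imwrite('pics/c6.png',np.hstack(P)[...,::-1])
E
```

```text
clock: 8.95
tool_pos: [0.6877, -0.0591, 0.2601]
eef_rot: [0.783, -0.623, -0.0, 0.0]
contact_force: [0.3, -0.2, -2.1]
opening: 0.17
clk 8.95 pos [ 0.6877 -0.0591  0.2601] need(tool) [0.0007 0.0008 0.0811] x [ 0.2249 -0.9744 -0.0002] z [-0.0011 -0.     -1.    ] F [ 0.2761 -0.2005 -2.0925] op 0.014970075515964515
```

View pics/c6.png

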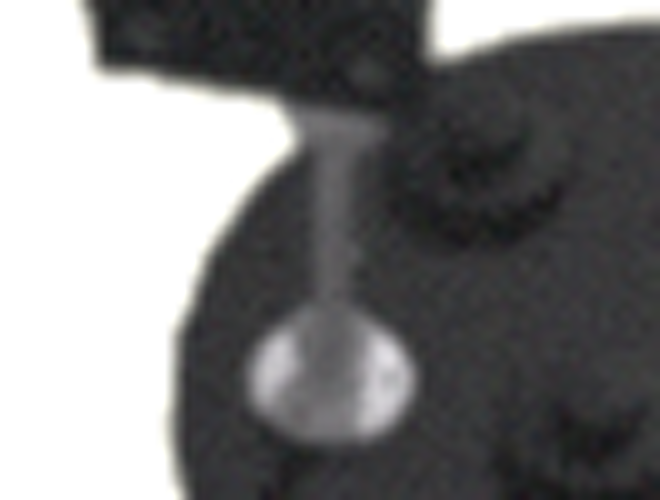

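```bash

python3 -m creep '[{"hand":0.0,"slide":[0,0,0.006],"turn":0},{"hand":0.0,"slide":[0,0,0.006],"turn":0},{"hand":0.0,"slide":[0,0,0.006],"turn":0},{"hand":0.0,"slide":[0,0,0],"turn":0}]'; python3 d.py .687 -.06 .179
python3 -m creep '[{"hand":0.0,"slide":[0,0,0.007],"turn":0},{"hand":0.0,"slide":[0,0,0.007],"turn":0},{"hand":0.0,"slide":[0,0,0.007],"turn":0},{"hand":0.0,"slide":[0,0,0],"turn":0}]'; python3 d.py .687 -.06 .179
```

```text
clock: 9.5
tool_pos: [0.6876, -0.0591, 0.2419]
eef_rot: [0.783, -0.623, -0.001, 0.0]
contact_force: [-1.0, 0.2, -0.8]
opening: 0.167
clk 9.5 pos [ 0.6876 -0.0591  0.2419] need(tool) [0.0008 0.0007 0.0629] x [ 0.2249 -0.9744 -0.0003] z [-0.0015 -0.     -1.    ] F [-0.9599  0.2131 -0.7606] op 0.014718292264864959
clock: 10.0
tool_pos: [0.6875, -0.0591, 0.2208]
eef_rot: [0.783, -0.623, -0.001, 0.001]
contact_force: [-0.6, -0.5, -0.8]
opening: 0.168
clk 10.0 pos [ 0.6875 -0.0591  0.2208] need(tool) [0.0008 0.0006 0.0418] x [ 0.2249 -0.9744 -0.0004] z [-0.0017 -0.     -1.    ] F [-0.5795 -0.5423 -0.8062] op 0.014778185877293333
```

```bash

python3 -m creep '[{"hand":0.0,"slide":[0,0,0.008],"turn":0},{"hand":0.0,"slide":[0,0,0.008],"turn":0},{"hand":0.0,"slide":[0,0,0.008],"turn":0},{"hand":0.0,"slide":[0,0,0],"turn":0}]'; python3 d.py .687 -.06 .179
python3 -m creep '[{"hand":0.0,"slide":[0,0,0.006],"turn":0},{"hand":0.0,"slide":[0,0,0.004],"turn":0},{"hand":0.0,"slide":[0,0,0],"turn":0},{"hand":0.0,"slide":[0,0,0.003],"turn":0},{"hand":0.0,"slide":[0,0,0],"turn":0}]'; python3 d.py .687 -.06 .179
```

```text
clock: 10.5
tool_pos: [0.6874, -0.0591, 0.1966]
eef_rot: [0.783, -0.622, -0.001, 0.001]
contact_force: [-0.2, 0.1, -0.4]
opening: 0.171
clk 10.5 pos [ 0.6874 -0.0591  0.1966] need(tool) [0.0008 0.0006 0.0176] x [ 0.225  -0.9744 -0.0004] z [-0.0019 -0.     -1.    ] F [-0.2422  0.0776 -0.4337] op 0.015098902385469303
clock: 11.12
tool_pos: [0.6879, -0.0591, 0.1845]
eef_rot: [0.783, -0.623, -0.0, 0.0]
contact_force: [0.4, -0.4, -1.3]
opening: 0.17
clk 11.12 pos [ 0.6879 -0.0591  0.1845] need(tool) [0.0007 0.0011 0.0055] x [ 0.2249 -0.9744 -0.    ] z [-0.0003 -0.     -1.    ] F [ 0.4403 -0.4445 -1.268 ] op 0.014954141322153143
```

```bash

python3 -m creep '[{"hand":0.0,"slide":[0,0,0.003],"turn":0},{"hand":0.0,"slide":[0,0,0],"turn":0}]'; python3 d.py .687 -.06 .179
python3 -m creep '[{"hand":0.0,"slide":[0,0,0.001],"turn":0},{"hand":0.0,"slide":[0,0,0],"turn":0}]'; python3 d.py .687 -.06 .179|cut -c1-300
```

```text
clock: 11.38
tool_pos: [0.6878, -0.0591, 0.1815]
eef_rot: [0.783, -0.623, -0.0, 0.0]
contact_force: [0.4, -1.2, -0.8]
opening: 0.168
clk 11.38 pos [ 0.6878 -0.0591  0.1815] need(tool) [0.0007 0.001  0.0025] x [ 0.2249 -0.9744 -0.    ] z [-0.0005 -0.0001 -1.    ] F [ 0.4016 -1.1754 -0.8078] op 0.014796309184264892
clock: 11.62
tool_pos: [0.688, -0.0591, 0.1807]
eef_rot: [0.783, -0.623, 0.0, 0.0]
contact_force: [0.7, 1.1, -0.9]
opening: 0.169
clk 11.62 pos [ 0.688  -0.0591  0.1807] need(tool) [0.0006 0.0012 0.0017] x [ 0.2248 -0.9744  0.0001] z [-0.     -0.0001 -1.    ] F [ 0.7079  1.1285 -0.882 ] op 0.014887132219085357
```

```bash

for i in 1; do python3 -m creep '[{"hand":0.0,"slide":[0,0,0.001],"turn":0},{"hand":0.0,"slide":[0,0,0],"turn":0}]' >/dev/null; python3 d.py .687 -.06 .179|grep -o "pos.*need\|F.*"; done
python3 -m creep '[{"hand":0.0,"slide":[0,0,0.001],"turn":0},{"hand":0.0,"slide":[0,0,0],"turn":0}]' >/dev/null; python3 d.py .687 -.06 .179|grep -o "pos.*need\|F.*"
python3 - <<'E'
from h import *
p=snapshot('scene');u,v=338,212
c=p['frame'][v-25:v+25,u-33:u+33];cv2.imwrite('pics/c7.png',cv2.resize(cv2.convertScaleAbs(c,alpha=1.8,beta=20),None,fx=10,fy=10,interpolation=cv2.INTER_CUBIC)[...,::-1])
E
```

```text
pos [ 0.6882 -0.0591  0.1799] need
F [-0.7349 -0.0057  0.3368] op 0.015034890427276838
pos [ 0.6882 -0.0591  0.1798] need
F [-1.4902  0.9714  4.7772] op 0.015043124391346115
```

View pics/c7.png

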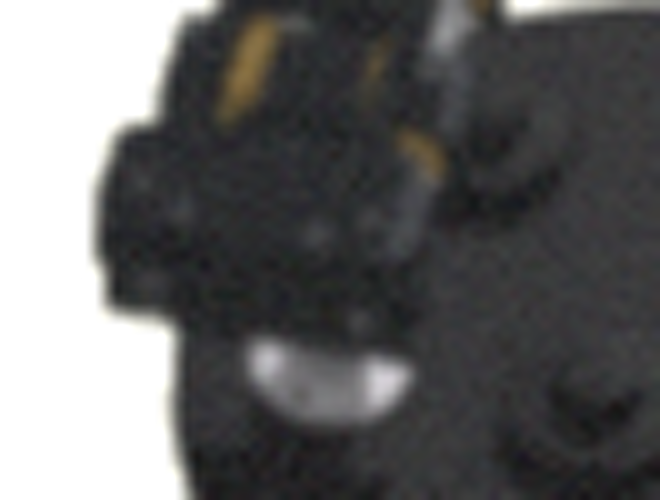

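The collar is seated: Fz rose to +4.8 N and the TCP stopped at 0.1798, against 0.179 expected. Now straight up.

```bash

python3 -m creep '[{"hand":0.0,"slide":[0,0,0],"turn":0},{"hand":0.0,"slide":[0,0,-0.01],"turn":0},{"hand":0.0,"slide":[0,0,-0.02],"turn":0},{"hand":0.0,"slide":[0,0,-0.025],"turn":0},{"hand":0.0,"slide":[0,0,-0.025],"turn":0}]'; python3 d.py .687 -.06 .32
python3 -m creep '[{"hand":0.0,"slide":[0,0,-0.02],"turn":0},{"hand":0.0,"slide":[0,0,-0.02],"turn":0},{"hand":0.0,"slide":[0,0,-0.015],"turn":0},{"hand":0.0,"slide":[0,0,-0.01],"turn":0}]'; python3 d.py .507 .206 .32
python3 -c "
from h import *
print(get_state()['q'])"
```

```text
clock: 12.8
tool_pos: [0.688, -0.0591, 0.2597]
eef_rot: [0.783, -0.623, 0.0, 0.0]
contact_force: [0.2, -0.7, -0.7]
opening: 0.175
clk 12.8 pos [ 0.688  -0.0591  0.2597] need(tool) [ 0.0007  0.0012 -0.0603] x [ 0.225  -0.9744  0.    ] z [ 0. -0. -1.] F [ 0.2272 -0.6747 -0.689 ] op 0.01542076030083401
clock: 13.3
tool_pos: [0.6881, -0.0591, 0.3246]
eef_rot: [0.783, -0.623, 0.0, -0.0]
contact_force: [-1.1, 0.2, -1.3]
opening: 0.173
clk 13.3 pos [ 0.6881 -0.0591  0.3246] need(tool) [-0.2991  0.1169  0.0044] x [ 0.2249 -0.9744  0.0002] z [ 0.0006 -0.0001 -1.    ] F [-1.1247  0.2473 -1.3142] op 0.01523508993221192
[ 0.07898663  0.71628465 -0.12687026  1.23703737  0.08961552  1.19303262
 -1.39394099]
```

```bash

python3 -m creep '[{"hand":0.0,"slide":[-0.030,0.0117,0],"turn":0},{"hand":0.0,"slide":[-0.045,0.0176,0],"turn":0},{"hand":0.0,"slide":[-0.045,0.0176,0],"turn":0},{"hand":0.0,"slide":[-0.045,0.0176,0],"turn":0},{"hand":0.0,"slide":[-0.045,0.0176,0],"turn":0}]'
python3 -m creep '[{"hand":0.0,"slide":[-0.045,0.0176,0],"turn":0},{"hand":0.0,"slide":[-0.030,0.0117,0],"turn":0},{"hand":0.0,"slide":[0,0,0],"turn":-8},{"hand":0.0,"slide":[0,0,0],"turn":-10},{"hand":0.0,"slide":[0,0,0],"turn":-10}]'
python3 -m creep '[{"hand":0.0,"slide":[0,0,0],"turn":-10},{"hand":0.0,"slide":[0,0,0],"turn":-10},{"hand":0.0,"slide":[0,0,0],"turn":-10},{"hand":0.0,"slide":[0,0,0],"turn":-10},{"hand":0.0,"slide":[0,0,0],"turn":-10}]';python3 d.py .507 .206 .32
python3 -c "
from h import *
print(get_state()['q'])"
```

```text
clock: 13.92
tool_pos: [0.5596, 0.1283, 0.3236]
eef_rot: [0.783, -0.623, -0.0, 0.0]
contact_force: [0.5, 1.3, -1.6]
opening: 0.176
clock: 14.55
tool_pos: [0.5152, 0.1936, 0.3236]
eef_rot: [0.911, -0.412, -0.0, 0.0]
contact_force: [0.2, 1.0, -0.9]
opening: 0.172
clock: 15.18
tool_pos: [0.5153, 0.1933, 0.3235]
eef_rot: [1.0, 0.011, -0.0, 0.0]
contact_force: [1.4, -0.2, -1.6]
opening: 0.171
clk 15.18 pos [0.5153 0.1933 0.3235] need(tool) [-0.008  -0.0129  0.0035] x [ 0.9997  0.0229 -0.0005] z [-0.0005 -0.0006 -1.    ] F [ 1.4301 -0.2476 -1.6211] op 0.015081334150127258
[-0.12181749  0.53466904 -0.52484753  1.67906938  0.30624565  1.01134663
 -0.72755603]
```

```bash

python3 -m creep '[{"hand":0.0,"slide":[0,0,0],"turn":-8},{"hand":0.0,"slide":[0,0,0],"turn":0}]'
python3 - <<'E'
from h import *
import pickle
np.set_printoptions(precision=4,suppress=True)
u=np.array([np.cos(np.radians(9.3)),np.sin(np.radians(9.3))]);w=np.array([-u[1],u[0]])
c=np.array([.495,.28])
for n in('scene','top'):
    p=pickle.load(open(n+'.pkl','rb'));C=cloud(p)
    q=C[(C[...,0]>.38)&(C[...,0]<.62)&(C[...,1]>.13)&(C[...,1]<.42)&(C[...,2]<.05)]
    a=(q[:,:2]-c)@u;b=(q[:,:2]-c)@w;k=abs(a)<.05
    for lo in np.arange(-.115,-.075,.003):
        m=k&(b>=lo)&(b<lo+.003);print(n,round(lo*1000),m.sum(),np.percentile(q[m,2],[10,50,90])*1000 if m.sum() else '')
    fl=(abs(a)<.04)&(abs(b)<.06);print('floor',np.median(q[fl,2]))
p=snapshot('scene');save(p,'s8')
U,V=330,165;im=p['frame'][V-75:V+75,U-100:U+100]
cv2.imwrite('pics/c8.png',cv2.resize(cv2.convertScaleAbs(im,alpha=1.8,beta=20),None,fx=4,fy=4,interpolation=cv2.INTER_CUBIC)[...,::-1])
E
python3 d.py .507 .206 .32
```

```text
clock: 15.42
tool_pos: [0.5153, 0.1932, 0.3235]
eef_rot: [0.997, 0.078, -0.0, 0.0]
contact_force: [-0.3, -0.9, -1.0]
opening: 0.17
scene -115 20 [-2.9096 -0.5285  0.7478]
scene -112 18 [-4.2822 -1.3694  0.0717]
scene -109 26 [-4.0171 -0.8312  1.1133]
scene -106 27 [-4.9678 -0.7755  1.9207]
scene -103 41 [-2.6801  4.8957 20.0501]
scene -100 82 [-1.2797  6.8902 18.2259]
scene -97 69 [-2.5116  6.3332 17.5701]
scene -94 9 [ 5.948  12.9385 16.9945]
scene -91 0 
scene -88 0 
scene -85 0 
scene -82 1 [7.0984 7.0984 7.0984]
scene -79 13 [1.6769 2.8009 5.3139]
scene -76 19 [-0.281   1.8537  3.7861]
floor 0.0013766619664972168
top -115 30 [-1.6051  0.8176  2.7105]
top -112 28 [-2.5951  0.9486  3.0158]
top -109 28 [-1.0666  1.3023  3.4391]
top -106 26 [-1.7556  1.0004  4.2772]
top -103 27 [-2.4592  0.2954  2.6695]
top -100 36 [-2.7659  0.6582 21.8377]
top -97 51 [-1.1456 17.7332 22.3577]
top -94 25 [16.6402 19.9155 22.9735]
top -91 6 [3.5068 6.0978 7.3018]
top -88 28 [-0.4213  2.3818  6.1059]
top -85 30 [2.074  4.0225 6.3366]
top -82 27 [1.4985 3.8858 6.2412]
top -79 30 [1.2332 3.4374 5.0576]
top -76 26 [1.332  3.9454 6.7584]
floor 0.003506401523706071
clk 15.47 pos [0.5154 0.1933 0.3235] need(tool) [-0.0063 -0.0139  0.0035] x [ 0.9882  0.1534 -0.0005] z [-0.0005 -0.0002 -1.    ] F [ 0.063   0.7309 -0.4432] op 0.014958441493338083
```

View pics/c8.png

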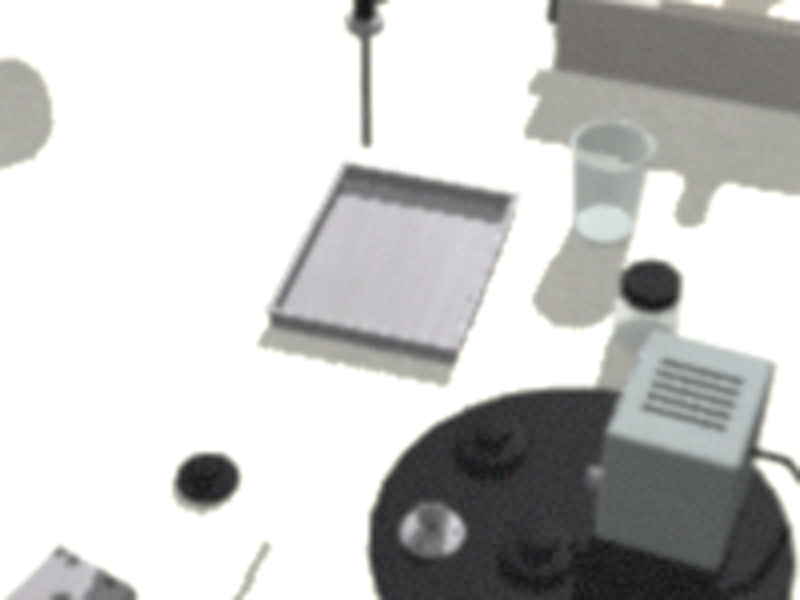

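```bash

python3 -m creep '[{"hand":0.0,"slide":[-0.0055,-0.017,0.02],"turn":0},{"hand":0.0,"slide":[0,0,0.04],"turn":0},{"hand":0.0,"slide":[0,0,0.05],"turn":0},{"hand":0.0,"slide":[0,0,0.04],"turn":0},{"hand":0.0,"slide":[0,0,0.02],"turn":0}]' 
python3 -m creep '[{"hand":0.0,"slide":[0,0,0],"turn":0}]' ; python3 d.py .507 .209 .144
python3 - <<'E'
from h import *
import pickle
p=pickle.load(open('top.pkl','rb'));print('plug',world(p,(317,240),z=.017))
p=snapshot('scene');t=get_state()['tool_pos'];print(proj(p,t-[0,0,.134]),pinpoint('rod_tip',p)[:1])
U,V=330,165;im=p['frame'][V-75:V+75,U-100:U+100]
cv2.imwrite('pics/c9.png',cv2.resize(cv2.convertScaleAbs(im,alpha=1.8,beta=20),None,fx=4,fy=4,interpolation=cv2.INTER_CUBIC)[...,::-1])
E
```

```text
clock: 16.1
tool_pos: [0.5064, 0.2087, 0.1516]
eef_rot: [0.997, 0.077, -0.001, 0.001]
contact_force: [0.5, 0.2, -0.2]
opening: 0.17
clock: 16.23
tool_pos: [0.5065, 0.2089, 0.1524]
eef_rot: [0.997, 0.078, -0.001, 0.001]
contact_force: [-0.2, 0.4, -0.9]
opening: 0.171
clk 16.23 pos [0.5065 0.2089 0.1524] need(tool) [ 0.0005 -0.      0.0084] x [ 0.9879  0.1548 -0.0029] z [-0.0026 -0.002  -1.    ] F [-0.2346  0.4281 -0.923 ] op 0.015025430905441712
plug [0.47421586 0.01168734 0.017     ]
[322.69854827 165.92989798] [{'uv': [318.5, 167.8], 'conf': 0.49}]
```

View pics/c9.png

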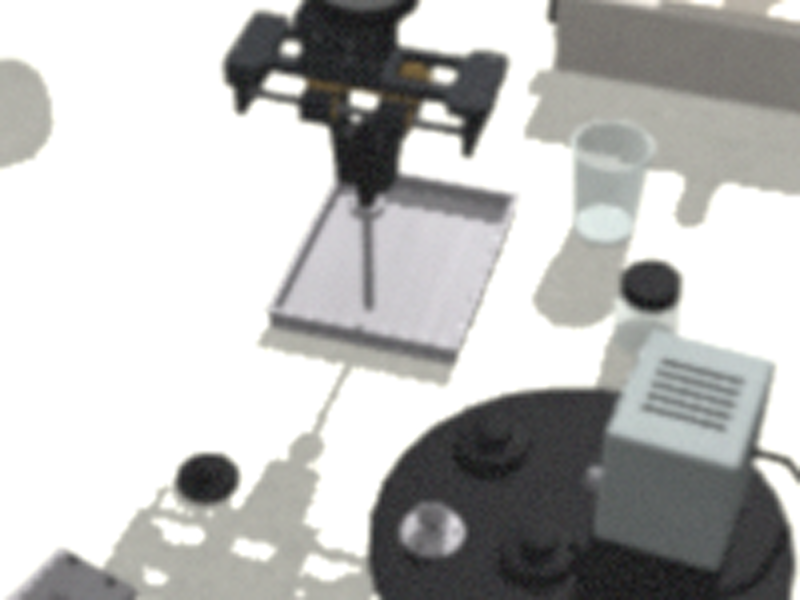

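```bash

python3 -m creep '[{"hand":0.0,"slide":[0,0,0.008],"turn":0},{"hand":0.0,"slide":[0,0.01,0],"turn":0},{"hand":0.0,"slide":[0,0.01,0],"turn":0},{"hand":0.0,"slide":[0,0.012,0.001],"turn":0},{"hand":0.0,"slide":[0,0.011,0.002],"turn":0}]' 15; python3 d.py|grep -o "pos.*need\|F.*"
python3 - <<'E'
from h import *
p=snapshot('scene')
U,V=330,165;im=p['frame'][V-75:V+75,U-100:U+100]
cv2.imwrite('pics/c10.png',cv2.resize(cv2.convertScaleAbs(im,alpha=1.8,beta=20),None,fx=4,fy=4,interpolation=cv2.INTER_CUBIC)[...,::-1])
E
```

```text
clock: 16.95
tool_pos: [0.5145, 0.1664, 0.143]
eef_rot: [0.997, 0.078, 0.001, -0.0]
contact_force: [0.1, 1.2, 1.5]
opening: 0.174
pos [0.5145 0.1664 0.143 ] need
F [0.1323 1.2295 1.472 ] op 0.015315030943884714
```

View pics/c10.png

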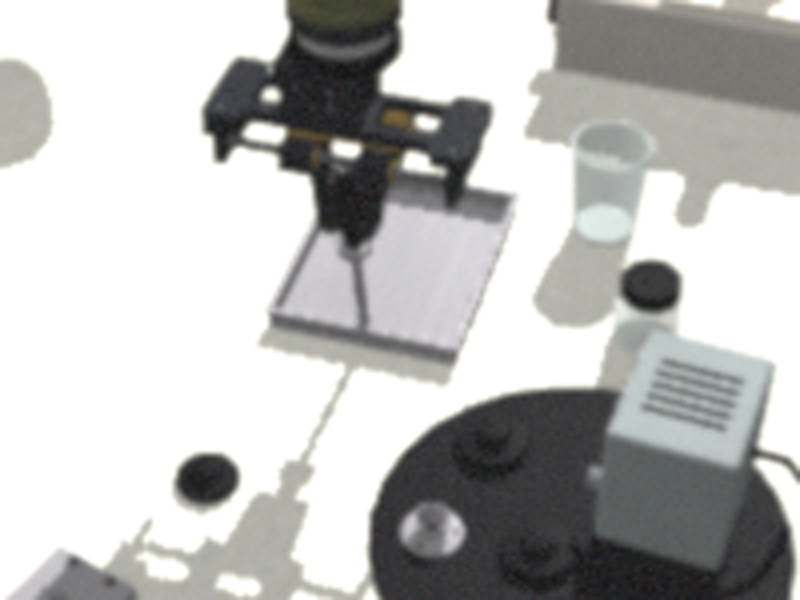

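The rim is tilting the rod as planned, with about 1 N. I'll follow the arc.

```bash

python3 -m creep '[{"hand":0.0,"slide":[0,0.010,0.007],"turn":0},{"hand":0.0,"slide":[0,0.010,0.006],"turn":0},{"hand":0.0,"slide":[0,0.010,0.006],"turn":0},{"hand":0.0,"slide":[0,0.010,0.006],"turn":0}]' 15; python3 d.py|grep -o "pos.*need\|F.*"
python3 -m creep '[{"hand":0.0,"slide":[0,0.009,0.007],"turn":0},{"hand":0.0,"slide":[0,0.008,0.008],"turn":0},{"hand":0.0,"slide":[0,0.006,0.009],"turn":0},{"hand":0.0,"slide":[0,0.005,0.009],"turn":0}]' 15; python3 d.py|grep -o "pos.*need\|F.*"
python3 - <<'E'
from h import *
p=snapshot('scene');t=get_state()['tool_pos']
print('s,h',-((t[0]-.495)*-.162+(t[1]-.28)*.987)-.092,t[2]-.009)
U,V=330,165;im=p['frame'][V-75:V+75,U-100:U+100]
cv2.imwrite('pics/c11.png',cv2.resize(cv2.convertScaleAbs(im,alpha=1.8,beta=20),None,fx=4,fy=4,interpolation=cv2.INTER_CUBIC)[...,::-1])
E
```

```text
clock: 17.5
tool_pos: [0.5202, 0.1264, 0.1171]
eef_rot: [0.997, 0.078, -0.0, 0.0]
contact_force: [-0.1, 1.0, 0.4]
opening: 0.174
pos [0.5202 0.1264 0.1171] need
F [-0.1407  0.993   0.3556] op 0.015302900908685189
clock: 18.0
tool_pos: [0.5247, 0.0994, 0.0841]
eef_rot: [0.997, 0.078, -0.0, 0.0]
contact_force: [-0.2, -0.3, 0.7]
opening: 0.177
pos [0.5247 0.0994 0.0841] need
F [-0.1836 -0.3096  0.6515] op 0.015571294745284448
s,h 0.09181107381459372 0.07406475070809482
```

View pics/c11.png

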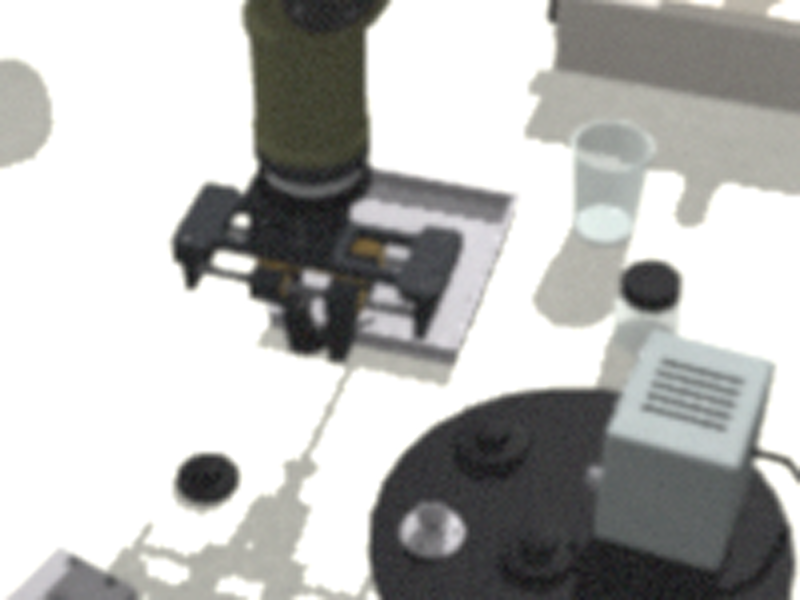

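```bash

python3 -m creep '[{"hand":0.0,"slide":[0,0.004,0.008],"turn":0},{"hand":0.0,"slide":[0,0.003,0.009],"turn":0},{"hand":0.0,"slide":[0,0.002,0.010],"turn":0},{"hand":0.0,"slide":[0,0.001,0.010],"turn":0},{"hand":0.0,"slide":[0,0,0.008],"turn":0}]' 15; python3 d.py|grep -o "pos.*need\|F.*"
python3 -m creep '[{"hand":0.0,"slide":[0,-0.002,0.007],"turn":0},{"hand":0.0,"slide":[0,-0.002,0.007],"turn":0},{"hand":0.0,"slide":[0,0,0],"turn":0}]' 15; python3 d.py|grep -o "pos.*need\|F.*"
python3 - <<'E'
from h import *
t=get_state()['tool_pos']
print('s,h',-((t[0]-.495)*-.162+(t[1]-.28)*.987)-.092,t[2]-.009)
E
```

```text
clock: 18.68
tool_pos: [0.5261, 0.0897, 0.0389]
eef_rot: [0.997, 0.078, -0.0, 0.0]
contact_force: [-0.6, -0.8, 0.8]
opening: 0.178
pos [0.5261 0.0897 0.0389] need
F [-0.625  -0.7568  0.8258] op 0.015681812428431217
clock: 19.05
tool_pos: [0.5253, 0.0948, 0.0253]
eef_rot: [0.997, 0.079, -0.0, -0.0]
contact_force: [-0.1, 0.1, -0.4]
opening: 0.174
pos [0.5253 0.0948 0.0253] need
F [-0.0701  0.1328 -0.4105] op 0.015307363199543494
s,h 0.0957153813612188 0.01626435705483182
```

```bash

python3 -m creep '[{"hand":0.0,"slide":[0,-0.001,0.006],"turn":0},{"hand":0.0,"slide":[0,0,0.006],"turn":0},{"hand":0.0,"slide":[0,0,0],"turn":0},{"hand":0.0,"slide":[0,0,0],"turn":0}]' 15; python3 d.py|grep -o "pos.*need\|F.*"
python3 -m creep '[{"hand":0.0,"slide":[0,0,0],"turn":0},{"hand":0.0,"slide":[0,0,0],"turn":0},{"hand":0.0,"slide":[0,0,0],"turn":0}]' 55; python3 d.py|grep -o "pos.*need\|F.*"
```

```text
clock: 19.55
tool_pos: [0.5254, 0.0948, 0.0137]
eef_rot: [0.997, 0.078, -0.0, 0.0]
contact_force: [-0.3, -0.2, -0.1]
opening: 0.174
pos [0.5254 0.0948 0.0137] need
F [-0.3494 -0.2047 -0.1342] op 0.01530874042773526
clock: 19.92
tool_pos: [0.5255, 0.0949, 0.0138]
eef_rot: [0.997, 0.078, 0.0, 0.0]
contact_force: [0.9, 0.2, 0.5]
opening: 0.16
pos [0.5255 0.0949 0.0138] need
F [0.8962 0.1834 0.5088] op 0.014106940967763168
```

Now I'll raise it (grip at 55 N) and measure the rod's angle.

```bash

python3 -m creep '[{"hand":0.0,"slide":[0,0,-0.015],"turn":0},{"hand":0.0,"slide":[0,0,-0.035],"turn":0},{"hand":0.0,"slide":[0,0,-0.05],"turn":0},{"hand":0.0,"slide":[0,0,-0.05],"turn":0},{"hand":0.0,"slide":[0,0,-0.03],"turn":0}]'; python3 -m creep '[{"hand":0.0,"slide":[0,0,-0.01],"turn":0},{"hand":0.0,"slide":[0,0,0],"turn":0}]'; python3 d.py
python3 - <<'E'
from h import *
import pickle
np.set_printoptions(precision=4,suppress=True)
o=[]
t=get_state()['tool_pos'];G=t+[0,0,.011];w=np.array([-.162,.987,0])
for n in('scene','top'):
    p=snapshot(n);pickle.dump(p,open(n+'2.pkl','wb'))
    for k in('rod_tip','gauge_rod'):
        r=pinpoint(k,p)[:2];print(n,k,[(a['uv'],round(a['conf'],2),world(p,a['uv'])) for a in r])
    tp=G+.145*w;og=G+.045*w;print('exp tip',tp,proj(p,tp),'origin',proj(p,og))
    U,V=proj(p,G+.08*w).astype(int);im=p['frame'][V-33:V+33,U-40:U+40]
    o.append(cv2.resize(cv2.convertScaleAbs(im,alpha=1.5,beta=10),None,fx=5,fy=5,interpolation=cv2.INTER_CUBIC));print(U,V)
cv2.imwrite('pics/c12.png',np.hstack(o)[...,::-1])
E
```

```text
clock: 20.55
tool_pos: [0.5258, 0.0951, 0.197]
eef_rot: [0.997, 0.079, 0.001, -0.0]
contact_force: [0.2, -0.5, -0.5]
opening: 0.162
clock: 20.8
tool_pos: [0.5253, 0.0946, 0.2039]
eef_rot: [0.997, 0.078, 0.0, 0.0]
contact_force: [-0.5, 0.5, -1.3]
opening: 0.166
clk 20.8 pos [0.5253 0.0946 0.2039] need(tool) [0. 0. 0.] x [0.9877 0.1562 0.0004] z [ 0.0004 -0.0003 -1.    ] F [-0.5271  0.5325 -1.2503] op 0.01458805443791475
scene rod_tip []
scene gauge_rod [([312.4, 132.5], 0.42, array([0.5573, 0.0616, 0.2739]))]
exp tip [0.5018 0.2378 0.2149] [324.6662 108.4019] origin [313.5199 129.5229]
317 121
top rod_tip [([233.4, 226.8], 0.5, array([0.5197, 0.2841, 0.0063])), ([425.5, 228.6], 0.32, array([ 0.5022, -0.3032,  0.1438]))]
top gauge_rod []
exp tip [0.5018 0.2378 0.2149] [231.4748 230.3292] origin [268.0708 223.9305]
255 226
```

View pics/c12.png

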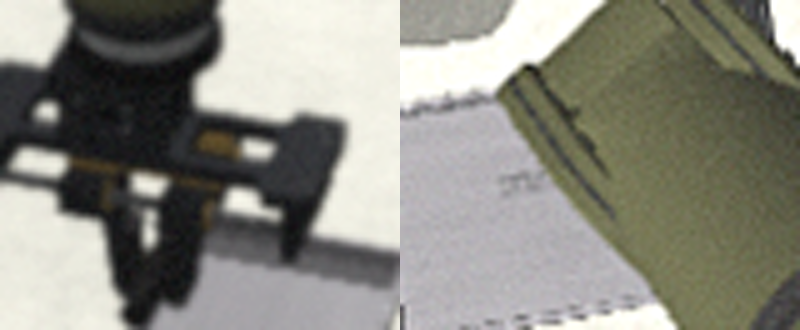

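The arm hides the rod in both views. I'll turn it by 60° with the tip kept over the tray, so the scene camera sees it side-on.

```bash

python3 -m creep '[{"hand":0.0,"slide":[-0.0165,-0.022,0],"turn":0},{"hand":0.0,"slide":[-0.0248,-0.033,0],"turn":0},{"hand":0.0,"slide":[-0.0248,-0.033,0],"turn":0},{"hand":0.0,"slide":[-0.0165,-0.022,0],"turn":0},{"hand":0.0,"slide":[-0.0165,-0.022,0],"turn":0}]'; python3 -m creep '[{"hand":0.0,"slide":[0,0,0],"turn":7},{"hand":0.0,"slide":[0,0,0],"turn":10},{"hand":0.0,"slide":[0,0,0],"turn":10},{"hand":0.0,"slide":[0,0,0],"turn":10},{"hand":0.0,"slide":[0,0,0],"turn":10}]';
python3 -m creep '[{"hand":0.0,"slide":[0,0,0],"turn":8},{"hand":0.0,"slide":[0,0,0],"turn":5},{"hand":0.0,"slide":[0,0,0],"turn":0},{"hand":0.0,"slide":[0,0,0],"turn":0}]'; python3 d.py
cat > look.py <<'E'
from h import *
import pickle,sys
from scipy.spatial.transform import Rotation as R
np.set_printoptions(precision=4,suppress=True)
o=[]
s=get_state();t=s['tool_pos'];M=R.from_quat(s['eef_rot']).as_matrix();w=-M[:,1];G=t-.011*M[:,2];print('q',s['q'],'rod dir',w)
for n in('scene','top'):
    p=snapshot(n);pickle.dump(p,open(n+'2.pkl','wb'))
    for k in('rod_tip','gauge_rod'):
        r=pinpoint(k,p)[:2];print(n,k,[(a['uv'],round(a['conf'],2),world(p,a['uv'])) for a in r])
    tp=G+.145*w;og=G+.045*w;print('exp tip',tp,proj(p,tp),'origin',proj(p,og))
    U,V=proj(p,G+.08*w).astype(int);im=p['frame'][V-33:V+33,U-40:U+40]
    o.append(cv2.resize(cv2.convertScaleAbs(im,alpha=1.5,beta=10),None,fx=5,fy=5,interpolation=cv2.INTER_CUBIC));print('crop0',U-40,V-33)
cv2.imwrite('pics/'+sys.argv[1]+'.png',np.hstack(o)[...,::-1])
E
python3 look.py c13
```

```text
clock: 21.72
tool_pos: [0.4059, 0.2105, 0.2033]
eef_rot: [0.997, 0.079, -0.0, 0.0]
contact_force: [0.7, 1.0, -1.5]
opening: 0.165
clock: 22.35
tool_pos: [0.4067, 0.2098, 0.2033]
eef_rot: [0.945, -0.328, -0.0, 0.0]
contact_force: [0.1, 0.2, -0.9]
opening: 0.161
clock: 22.85
tool_pos: [0.4068, 0.2098, 0.2035]
eef_rot: [0.903, -0.43, -0.0, 0.0]
contact_force: [-0.7, -0.2, -1.6]
opening: 0.166
clk 22.85 pos [0.4068 0.2098 0.2035] need(tool) [0. 0. 0.] x [ 0.6306 -0.7761 -0.0001] z [-0.0005 -0.0003 -1.    ] F [-0.6647 -0.1949 -1.5986] op 0.014593531870726576
q [-0.4604  0.5535 -0.1786  2.1007  0.1948  0.5031 -1.6725] rod dir [ 0.7761  0.6306 -0.0005]
scene rod_tip [([336.3, 101.5], 0.54, array([0.3865, 0.5586, 0.0038]))]
scene gauge_rod [([301.4, 104.7], 0.66, array([0.4745, 0.1561, 0.2708]))]
exp tip [0.5193 0.3013 0.2144] [339.8814  98.5066] origin [306.0209 103.0839]
crop0 277 68
top rod_tip [([207.0, 222.4], 0.44, array([ 0.5352,  0.3742, -0.0011]))]
top gauge_rod [([233.9, 252.7], 0.42, array([0.4442, 0.2137, 0.2832]))]
exp tip [0.5193 0.3013 0.2144] [208.3607 224.0346] origin [231.0603 252.8966]
crop0 183 209
```

View pics/c13.png

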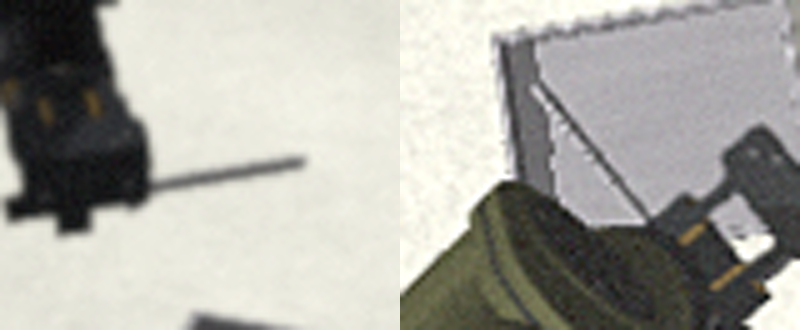

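```bash
cat > ang.py <<'E'
from h import *
import pickle,sys
np.set_printoptions(precision=4,suppress=True)
P={n:pickle.load(open(n+'2.pkl','rb')) for n in('scene','top')}
def plane(p,a,b):
    T=np.linalg.inv(np.array(p['camera_from_world']));n=np.cross(T[:3,:3]@ray(p,a),T[:3,:3]@ray(p,b));return n/np.linalg.norm(n),T[:3,3]
def line(n,c0,box,seed):
    g=cv2.cvtColor(P[n]['frame'],cv2.COLOR_RGB2GRAY).astype(float);return g
def tri(us,ut):
    A=[];B=[]
    for n,u in(('scene',us),('top',ut)):
        T=np.linalg.inv(np.array(P[n]['camera_from_world']));d=T[:3,:3]@ray(P[n],u);d/=np.linalg.norm(d);Q=np.eye(3)-np.outer(d,d);A.append(Q);B.append(Q@T[:3,3])
    X=np.linalg.lstsq(np.vstack(A),np.hstack(B),rcond=None)[0];return X,[proj(P[n],X)-u for n,u in(('scene',us),('top',ut))]
def ang(s1,s2,t1,t2):
    n1,_=plane(P['scene'],s1,s2);n2,_=plane(P['top'],t1,t2);d=np.cross(n1,n2);d/=np.linalg.norm(d);return d,np.degrees(np.arcsin(d[2]))
E
python3 - <<'E'
from ang import *
f=lambda c,x,y:(c[0]+(x+.5)/5-.5,c[1]+(y+.5)/5-.5)
cs,ct=(277,68),(183,209)
X,e=tri(f(cs,304,161),f(ct,136,85));print(X,e)
print(ang(f(cs,152,187),f(cs,304,161),f(ct,248,218),f(ct,136,85)))
# expected level line
from plant import get_state
# darkest pixel per column in scene
g=cv2.cvtColor(P['scene']['frame'],cv2.COLOR_RGB2GRAY).astype(float)
pts=[]
for u in range(309,337):
    c=g[94:110,u];wt=np.clip(np.median(c)-8-c,0,None)
    if wt.sum()>0: pts.append((u,94+(wt*np.arange(16)).sum()/wt.sum(),wt.sum()))
pts=np.array(pts);k=np.polyfit(pts[:,0],pts[:,1],1);print('scene line',k,np.abs(np.polyval(k,pts[:,0])-pts[:,1]).max())
a=(310,np.polyval(k,310));b=(336,np.polyval(k,336))
for d in np.array([[.7761,.6306,0]]):
    # rod in vertical plane along d through G: intersect scene plane
    n1,o=plane(P['scene'],a,b);nv=np.array([-d[1],d[0],0]);r=np.cross(n1,nv);r*=np.sign(r@d);r/=np.linalg.norm(r);print('dir',r,'elev',np.degrees(np.arcsin(r[2])))
    t=get_state()['tool_pos'];G=t+[0,0,.011];print('G off plane',(G-o)@n1)
E
```

```text
[0.5143 0.2976 0.211 ] [array([ 0.3681, -0.0925]), array([0.2337, 0.3342])]
(array([-0.7579, -0.652 , -0.0206]), np.float64(-1.1800449261774748))
scene line [ -0.1641 155.2895] 0.09007917627744177
dir [0.7757 0.6303 0.0326] elev 1.8708272068847545
G off plane -0.006855790040407081
```

The rod is level within about 2°: three estimates give -1.4°, +1.2° and +1.9°. The tip is at about (0.514, 0.298, 0.211), inside the tray outline. Next, a sag check and a last look at the whole scene.

```bash

python3 -m creep '[{"hand":0.0,"slide":[0,0,0],"turn":0},{"hand":0.0,"slide":[0,0,0],"turn":0},{"hand":0.0,"slide":[0,0,0],"turn":0},{"hand":0.0,"slide":[0,0,0],"turn":0},{"hand":0.0,"slide":[0,0,0],"turn":0}]'; python3 -m creep '[{"hand":0.0,"slide":[0,0,0],"turn":0},{"hand":0.0,"slide":[0,0,0],"turn":0},{"hand":0.0,"slide":[0,0,0],"turn":0},{"hand":0.0,"slide":[0,0,0],"turn":0},{"hand":0.0,"slide":[0,0,0],"turn":0}]'
python3 - <<'E'
from h import *
p=snapshot('scene');save(p,'end')
g=cv2.cvtColor(p['frame'],cv2.COLOR_RGB2GRAY).astype(float);pts=[]
for u in range(309,337):
    c=g[94:110,u];wt=np.clip(np.median(c)-8-c,0,None);pts.append((u,94+(wt*np.arange(16)).sum()/wt.sum()))
print(np.polyfit(*np.array(pts).T,1),np.abs(get_state()['qd']).max())
E
```

```text
clock: 23.78
tool_pos: [0.4069, 0.2098, 0.2037]
eef_rot: [0.903, -0.431, 0.0, 0.0]
contact_force: [0.1, 0.3, -2.0]
opening: 0.165
clock: 24.4
tool_pos: [0.4069, 0.2098, 0.2037]
eef_rot: [0.903, -0.431, 0.0, 0.0]
contact_force: [0.3, 0.6, -0.0]
opening: 0.166
[ -0.16278089 154.86463271] 0.0007590932529895345
```

View pics/end.png

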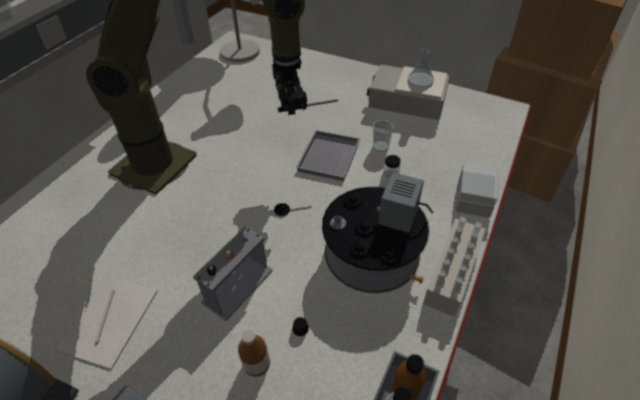

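The rod is steady: its line hasn't changed after 1.25 s. The other objects are where they were, and the thin line by the plug at (300,209) is only the rod's shadow. I'll hand the job in.

```bash
python3 -c "
from plant import *
print(finish_job())"
```

```text
the job is handed in; nothing more can be done
None
```

I checked the oil level as asked and handed the job in at about 24.5 s. The rod is still in the gripper, level, at rest, with its tip over the drip tray.

**What I did**
- **Dip:** I took the rod out of the stand and lowered it into the guide tube. It went down with no side load to speak of. At the collar Fz rose to about +5 N and the hand stopped at 0.1798 m, against 0.179 m expected. I then drew it straight up and out.
- **Levelling:** The moves can't tilt the hand. I swung the rod to level in the grip by pushing its lower end against the tray's rim, with 1–2 N, then gripped it harder (55 N). This wasn't part of your instructions; the tray is fixed and showed no shift.

**Last checks**
- **Level:** three estimates of the rod's tilt gave -1.4°, +1.2° and +1.9°, so it is level within about 2°, though they disagree on the sign.
- **Tip position:** the tip is at about (0.514, 0.298, 0.211) m, inside the tray outline and 21 cm above the bench.
- **Steadiness:** the rod's line in the picture did not move measurably over 1.25 s.
- **Other things:** all looked unmoved in the last picture.
- **Disagreement:** the tip showed about 6 mm nearer the hand, and the rod a few mm lower, than I reckoned from the grip. It probably slipped a little in the pads while being levelled.

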